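Change the load of the bench parts washer

TASK

Swing the washer's hood up until its spring holds it open by itself, take the washed cone hub out and put it on the rubber drip mat, and put every dirty metal part from the bench into the tank. Then swing the hood down fully shut, and after that turn the selector dial to the third click from its anticlockwise end stop. Leave the other things on the bench alone.

Things in the scene. Friction and masses are not known exactly. Their poses are not given: they have to be found in the camera images.
- washer: the parts washer, a white bench machine fixed to the bench: an open tank with a hinged hood over it, and at its -y side a control pod (180 x 110 mm, 85 mm high, centre at y = -206 mm) with the selector dial on top. Origin on the bench under the middle of the tank; +x points to the hinge at the back, away from the operator, z up. Tank: inside 160 mm (x) by 280 mm (y), walls 10 mm thick, rim 75 mm above the bench. The hood hides the tank but for its clear top pane
- tank_floor (a point): middle of the tank's flat inner floor, 30 mm above the bench; axes as the washer's
- hood (a joint): angle of the hood in rad: 0 = shut down on the rim, 1.55 = fully open against its stop, upright at the back of the tank. An over-centre spring acts on it together with its weight (0.6 kg): below about 0.9 rad it falls shut by itself, past about 0.9 rad it swings open by itself and stays at 1.55. It takes at most about 5 N at the bar to move it either way; it is damped. Hood 190 mm deep, 310 mm wide, 55 mm high, open below
- hood_hinge (a point): a point on the hinge line, in the middle of the hood's width, 80 mm above the bench at the back of the tank; the hinge line is along its y axis; x, y and z axes turn with the hood (when shut they are the washer's)
- hood_bar (a point): middle of the hood's handle, a round steel bar 12 mm in diameter and 120 mm long, parallel to the hinge line. In the hood's own axes it lies 240 mm from the hinge towards -x and 30 mm towards +z; two 12 mm posts at its ends join it to the hood's front face, which is 48 mm behind the bar. When shut the bar stands in front of the hood, 110 mm above the bench; fully open it is the hood's topmost part, 320 mm above the bench
- dial (a joint): angle of the selector dial in rad, growing clockwise as seen from above: 0 = at its anticlockwise end stop, one click every 0.524 rad (30 degrees), other end stop at 2.618 (fifth click). Springy detents hold it at each click and pull it to the nearest one (about 0.06 N m to pass a click). It starts at the end stop or one click from it
- dial_grip (a point): on the dial's axis, at the height to grip it, 114 mm above the bench. The dial is a black 60 mm disc with an upright grip bar on it 56 mm long, 14 mm thick, from 8 to 42 mm above the disc's foot (bar top 129 mm above the bench); the bar is along this point's x axis, and a white line marks its pointer end (+x). Six white ticks on the pod show the clicks; the pointer turns with the dial
- bush_mid (a point): a plain steel flanged bush, a metal part 70 mm tall: foot flange 48 mm diameter and 13 mm high, above it a plain round shank 38 mm in diameter. Dirty, it stands on the bench beside the washer's +y side, or may be absent. This point: on its axis, 35 mm above its foot; z axis up its axis. 0.2 to 0.5 kg
- block_mid (a point): an aluminium valve block, a metal part 70 mm tall: square body 42 x 42 mm and 58 mm high (flat faces across its own x and y axes), on top a round boss 34 mm in diameter and 12 mm high. Dirty, it stands on the bench beside the washer's +y side, or may be absent. This point: on its axis, 35 mm above its foot; z axis up its axis. 0.2 to 0.5 kg
- spool_mid (a point): a steel spool, a metal part 70 mm tall: two round flanges 48 mm in diameter and 10 mm thick at the bottom and the top, between them a waist 36 mm in diameter. Dirty, it stands on the bench beside the washer's +y side, or may be absent. This point: on its axis, 35 mm above its foot; z axis up its axis. 0.2 to 0.5 kg
- roller_mid (a point): a steel roller, a metal part 70 mm tall: round body 46 mm in diameter and 58 mm high, on top a brass stub 24 mm in diameter and 12 mm high. Dirty, it stands on the bench beside the washer's +y side, or may be absent. This point: on its axis, 35 mm above its foot; z axis up its axis. 0.2 to 0.5 kg
- cone_mid (a point): the washed part: an aluminium cone hub 70 mm tall, foot 58 mm in diameter and 10 mm high, tapering to 40 mm in diameter at the top. At the start it stands in the tank under the shut hood. This point: on its axis, 35 mm above its foot (about 50 mm in diameter there); z axis up its axis. About 0.3 kg
- mat_top (a point): middle of the top of the black rubber drip mat, 150 x 150 mm and 4 mm thick, fixed to the bench at the washer's -y side; x and y along its edges, z up
- spray: an aluminium spray can, 54 mm diameter, 120 mm tall, stands among the dirty parts; bystander. Origin at its foot
- flask: a green glass bottle, 70 mm diameter, 200 mm tall, behind on the left; bystander. Origin at its foot
- tape: a white roll of tape, 90 mm diameter, 30 mm high, on the right; bystander. Origin at its foot
- mug: a white mug, 76 mm diameter, 85 mm tall, on the right at the back; bystander. Origin at its foot
- driver: a screwdriver lying in front of the washer on the right, some 30 mm high at most; bystander
- spanner: an open-ended spanner lying in front of the washer, some 20 mm high at most; bystander
Things that resemble listed ones, but are neither listed nor needed, are in the scene too. Leave any pink look-alike of the part that bears bush_mid alone.

How it is judged (in metres and radians):
On the way, in this order (a step that is already met when the one before it is completed fails the run):
1. the hood is fully open and stays so with nothing touching it (value of joint hood above 1.4 rad and contact force between each of the arm, the fingers and hood below 0.3 N), for 0.5 s.
2. with the hood open, the washed cone hub is on the drip mat and every dirty part is in the tank (value of joint hood above 1.4 rad and x of bush_mid in the frame of washer between -0.08 and 0.08 m and y of bush_mid in the frame of washer between -0.14 and 0.14 m and z of bush_mid in the frame of washer between 0.03 and 0.09 m and x of block_mid in the frame of washer between -0.08 and 0.08 m and y of block_mid in the frame of washer between -0.14 and 0.14 m and z of block_mid in the frame of washer between 0.03 and 0.09 m and x of spool_mid in the frame of washer between -0.08 and 0.08 m and y of spool_mid in the frame of washer between -0.14 and 0.14 m and z of spool_mid in the frame of washer between 0.03 and 0.09 m and x of roller_mid in the frame of washer between -0.08 and 0.08 m and y of roller_mid in the frame of washer between -0.14 and 0.14 m and z of roller_mid in the frame of washer between 0.03 and 0.09 m and x of cone_mid in the frame of mat_top between -0.075 and 0.075 m and y of cone_mid in the frame of mat_top between -0.075 and 0.075 m and z of cone_mid in the frame of mat_top between 0.01 and 0.06 m), for 0.3 s.
3. the hood is shut (value of joint hood below 0.04 rad), for 0.3 s.
4. the dial is at the third click (value of joint dial between 1.441 and 1.701 rad and value of joint hood below 0.04 rad), for 0.2 s.
At the end, for the whole second after the job is handed in: Every dirty part present rests in the tank (its middle inside the walls, standing or lying), the cone hub rests on the drip mat (its middle over the mat), the hood is shut (within 0.04 rad), the dial is at the third click (1.571, within 0.13 rad), all at rest (all of step 4 and x of bush_mid in the frame of washer between -0.08 and 0.08 m and y of bush_mid in the frame of washer between -0.14 and 0.14 m and z of bush_mid in the frame of washer between 0.03 and 0.09 m and x of block_mid in the frame of washer between -0.08 and 0.08 m and y of block_mid in the frame of washer between -0.14 and 0.14 m and z of block_mid in the frame of washer between 0.03 and 0.09 m and x of spool_mid in the frame of washer between -0.08 and 0.08 m and y of spool_mid in the frame of washer between -0.14 and 0.14 m and z of spool_mid in the frame of washer between 0.03 and 0.09 m and x of roller_mid in the frame of washer between -0.08 and 0.08 m and y of roller_mid in the frame of washer between -0.14 and 0.14 m and z of roller_mid in the frame of washer between 0.03 and 0.09 m and x of cone_mid in the frame of mat_top between -0.075 and 0.075 m and y of cone_mid in the frame of mat_top between -0.075 and 0.075 m and z of cone_mid in the frame of mat_top between 0.01 and 0.06 m and linear speed of each of bush, block, spool, roller, cone below 0.02 m/s and velocity of joint dial below 0.1 rad/s); the robot touches nothing.
It fails at once if a bystander (can, bottle, tape, mug, screwdriver, spanner) is shoved more than 60 mm (distance of any of spray, flask, tape, mug, driver, spanner from where it was at the start of the episode above 0.06 m).
Of bush, block, spool, roller only 2 to 4 are there at a start; the rules pass over those that are not, and their reading is None.
At some moment in a run one of bush, block, spool, roller may be knocked a few centimetres aside while the robot is not near it.
Once in a run the grip may slacken for a moment while it holds something.
It also fails if it takes over 210 s, if anything falls off the work surface, if the arm or the gripper's body presses on something with over 40 N, if the wrist force passes 120 N, or if a joint passes its speed limit or range.

ROBOT

A 6-joint arm with a two-finger parallel gripper is mounted at the origin on the work surface. World frame = base frame: x ahead of the robot, y to its left, z up, the work surface at z = 0. Lengths are in m, angles in degrees, forces in N, time in s.
With the tool pointing down it reaches from about 0.35 to 1 m from the base axis. Payload 7.1 kg.
Tool frame: the origin (TCP) lies midway between the tips of the shut fingers; the grasp point (between the pads) lies r.grasp_offset behind it (r.grasp_offset is the distance from the TCP to the grasp point, in m); z points along the fingers, y is the line along which they close (so a half turn about z gives the same grasp; the last joint's range is limited). The gripper opens to 85 mm and grips with 20 to 120 N. Pads are 22 mm wide; open, the fingers measure 114 mm over their backs; the gripper's body (76 mm by 85 mm) begins 54 mm behind the grasp point. The pads swing forward as they close: fully open they stand 13 mm farther back than shut.
Start: joints at [-70.474, 24.242, 93.386, -0, 62.372, -1.089], TCP at [0.22, -0.585, 0.231] pointing down, gripper open.
Joint ranges: [-172.04, 172.04], [-51.8, 120.97], [4.93, 147.93], [-75.15, 255.16], [6.16, 154.13], [-145.62, 145.62]. Speed limits (degrees/s): [136.94, 136.94, 172.46, 180, 180, 180].

INTERFACE

Orientations are given as [roll, pitch, yaw] about the fixed x, y, z axes, in that order (R = Rz(yaw) Ry(pitch) Rx(roll)).
In Python, from bench import r, cams gives the robot as it stands.
- The arm moves only by the shell command python3 -m crank 'ROWS' [OPENING] [FORCE]. ROWS is JSON, a list of rows, each an object with "xyz": the shift along the world's x, y, z in cm, a list of three; "rotation": the turn, a rotation vector about the world's x, y, z in degrees, a list of three. A call has 1 to 5 rows; each row is the pose to reach, as a shift and turn from the pose commanded when the call began; what a row does not reach only later rows make up. A row lasts 1/12 s, in which the tool goes at most 41.7 mm and 7.16 degrees, less where a joint would pass 70% of its speed; a pose out of reach is approached as far as the arm can. A call with a gripper value outside its range is refused whole. OPENING is the gripper command: -1 is fully open, 1 is shut, values between are in proportion, set as the call begins (- or left out, the last holds). The fingers move at their own pace and stop on an object; FORCE is the grip in N (left out, the last holds). Time passes only in rows, so rows that repeat a pose let the fingers close. It gives the time, the measured TCP pose, the force, the opening and the grip force at its end, in the units of the state.
- r.state(): the state, without advancing time (a new reading comes with each control period).
- cams.capture(name): name is "scene" or "top" or "wrist"; returns the picture (400x640x3 uint8, red, green, blue); there is no depth.
- cams.camera_params(name): a dict with "fovy" (degrees; the focal length in pixels is half the picture's height over the tangent of half this angle, whatever the lens; pixels are square), "cx", "cy" (the principal point, pixels), "dist_coeffs" ([k1, k2, p1, p2, k3] as OpenCV has them; the pictures are not rectified), "pose" (4x4, takes a point from camera to world coordinates); the wrist camera has in their place "tool_from_camera" (4x4, takes a point from camera to tool coordinates, whose origin is the TCP and whose axes are the flange's). Camera axes: x right, y down, z forward; pixel columns grow to the right and rows downward; lengths in m; the calibration is good to about 2 mm. A picture is of the moment at which its call begins: read the wrist's pose just before it. camera_params takes no time and is no camera call.
- r.finish_job(): hands the job in; it is judged then, once.
The state is a dict: "time_s": time; "q": joint angles; "dq": joint speeds; "tau": joint torques, N m; "tool_pos": TCP position; "orientation": TCP orientation; "force": force on the tool from outside, world axes, zero at the start; "ft_torque": the same for the moment, N m; "grip_width": opening from 0.0 (shut) to 1.0 (fully open); "grasp_force": force on a finger pad.
Only numpy, scipy, OpenCV 4.12 (cv2) and the standard library are available. Lean on these libraries where they do the work, as an engineer would, in place of code of your own. Each camera call takes 0.05 s, during which the arm holds its last target. There are 200 camera calls.

## Working session

There is one attempt and no reset: what is moved stays moved. The work goes in short steps, Python scripts to look and compute and a shell command to move; the robot and the scene stay as the last step left them, time stands still between calls to the robot, and variables do not carry over. Pictures are saved under pics/ and viewed, at most 14 in all, crops included, and the job is handed in when it is done.

```bash
ls; mkdir -p pics; cat > h.py <<'E'
import numpy as np, cv2
from bench import r, cams
def K(p):
    f=200/np.tan(np.radians(p["fovy"])/2); return np.array([[f,0,p["cx"]],[0,f,p["cy"]],[0,0,1.]])
def pose(name):
    p=cams.camera_params(name)
    if name!="wrist": return p,np.array(p["pose"])
    from scipy.spatial.transform import Rotation as R
    s=r.state(); T=np.eye(4); T[:3,:3]=R.from_euler("xyz",s["orientation"],degrees=True).as_matrix(); T[:3,3]=s["tool_pos"]
    return p,T@np.array(p["tool_from_camera"])
def pix2w(pix,z,name,pp=None):
    p,T=pp or pose(name); u=cv2.undistortPoints(np.array(pix,float).reshape(-1,1,2),K(p),np.array(p["dist_coeffs"])).reshape(-1,2)
    d=np.c_[u,np.ones(len(u))]@T[:3,:3].T; return T[:3,3]+d*((z-T[2,3])/d[:,2])[:,None]
def w2pix(P,name,pp=None):
    p,T=pp or pose(name); M=np.linalg.inv(T); rv=cv2.Rodrigues(M[:3,:3])[0]
    return cv2.projectPoints(np.array(P,float).reshape(-1,1,3),rv,M[:3,3],K(p),np.array(p["dist_coeffs"]))[0].reshape(-1,2)
def snap(name,fn,crop=None,scale=1):
    im=cams.capture(name)[:,:,::-1]
    if crop: a,b,c,d=crop; im=im[b:d,a:c]
    cv2.imwrite("pics/"+fn,cv2.resize(im,None,fx=scale,fy=scale,interpolation=cv2.INTER_CUBIC))
E
python3 - <<'E'
from h import *
snap("top","top0.png",scale=1.25); snap("scene","scene0.png",scale=1.25)
for n in("top","scene"):
    p,T=pose(n);print(n,p["fovy"],T.round(3).tolist())
print(r.state(),r.grasp_offset); print(cams.camera_params("wrist"))
E
```

```text
pics
top 51.48966264399396 [[-0.014, -0.971, 0.238, 0.306], [-1.0, 0.015, 0.002, 0.037], [-0.006, -0.238, -0.971, 1.203], [0.0, 0.0, 0.0, 1.0]]
scene 57.8128816829238 [[-0.342, 0.478, -0.809, 1.531], [0.94, 0.18, -0.291, 0.385], [0.007, -0.86, -0.511, 0.721], [0.0, 0.0, 0.0, 1.0]]
{'time_s': 0.1, 'q': array([-7.04727569e+01,  2.42812508e+01,  9.34280079e+01, -5.22010125e-04,
        6.23744954e+01, -1.09067032e+00]), 'dq': array([ 0.01223485, -0.06015553, -0.01588028,  0.00640311,  0.03748017,
       -0.02165807]), 'tau': array([-1.77328613e-03, -5.58428693e+01, -2.82445568e+01, -9.33463116e-05,
        3.01444124e-03, -8.12862737e-06]), 'tool_pos': array([ 0.21991219, -0.58448144,  0.23060384]), 'orientation': array([-1.79916252e+02, -1.13216739e-03,  2.06181550e+01]), 'force': array([0.24888559, 0.63423139, 0.22789484]), 'ft_torque': array([0.00349363, 0.00016984, 0.01911446]), 'grasp_force': 0.0, 'grip_width': 1.001470360384118} 0.0187
{'fovy': 62.41882471271728, 'cx': 318.6563921064578, 'cy': 197.09277595999689, 'dist_coeffs': array([-0.03410714,  0.        ,  0.        ,  0.        ,  0.        ]), 'tool_from_camera': array([[ 3.67388266e-04, -9.50236970e-01, -3.11527793e-01,
         7.81389263e-02],
       [ 9.99999892e-01,  2.60336772e-04,  3.85219567e-04,
        -6.87090444e-04],
       [-2.84947735e-04, -3.11527900e-01,  9.50236963e-01,
        -1.44094668e-01],
       [ 0.00000000e+00,  0.00000000e+00,  0.00000000e+00,
         1.00000000e+00]])}
```

View pics/top0.png

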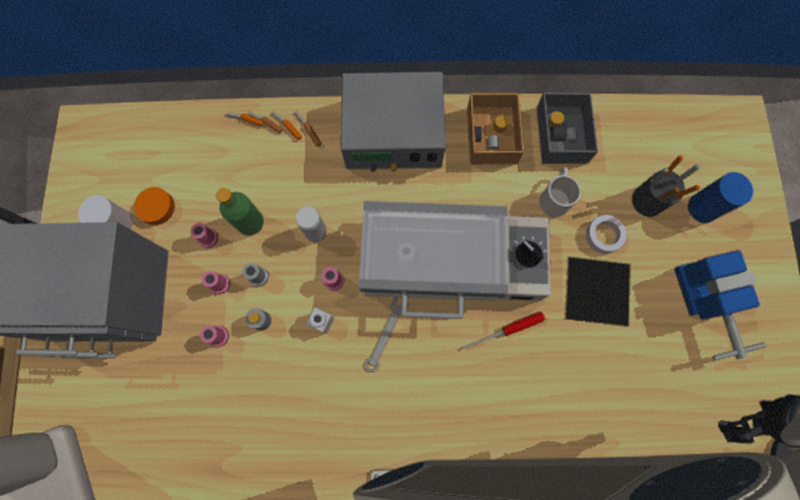

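View pics/scene0.png

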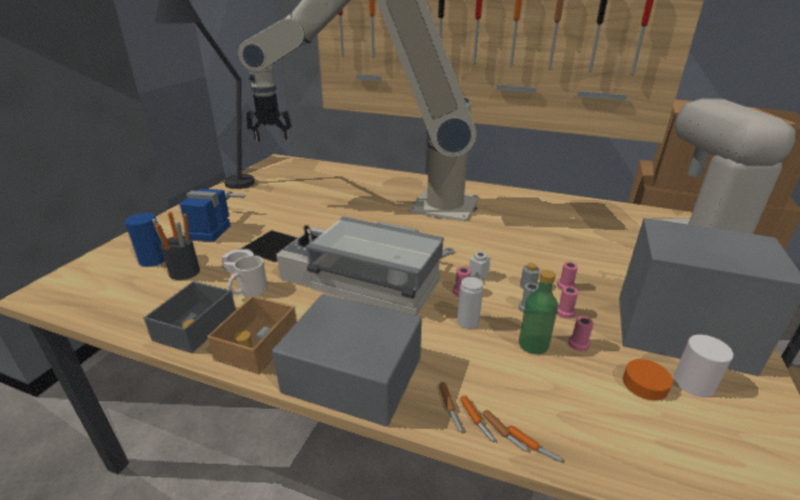

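The top view shows the washer at about (435,250), the dial at (528,253), and the mat at (598,291). The block is at (319,319), the roller at (258,319) and a grey part at (256,273). The pink decoys and the spray can (312,225) stand nearby. I'll zoom in for accuracy.

```bash
python3 - <<'E'
from h import *
im=cams.capture("top")[:,:,::-1]
np.save("top0.npy",im)
a=cv2.resize(im[150:290,150:290],None,fx=4,fy=4,interpolation=cv2.INTER_CUBIC)
b=cv2.resize(im[150:290,280:460],None,fx=4,fy=4,interpolation=cv2.INTER_CUBIC)
cv2.imwrite("pics/za.png",a);cv2.imwrite("pics/zb.png",b)
E
```

```text
(no output)
```

View pics/za.png

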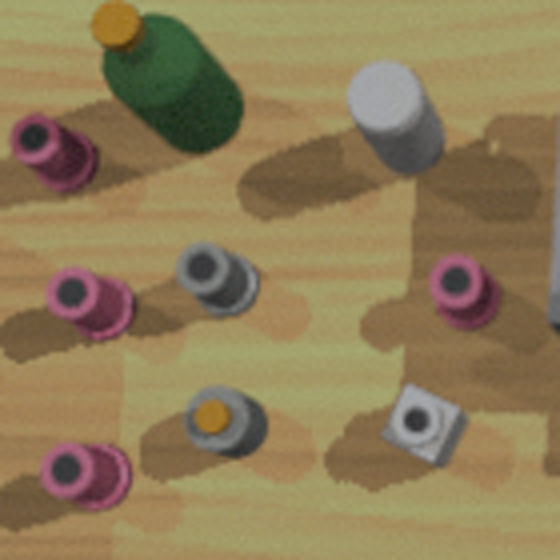

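View pics/zb.png

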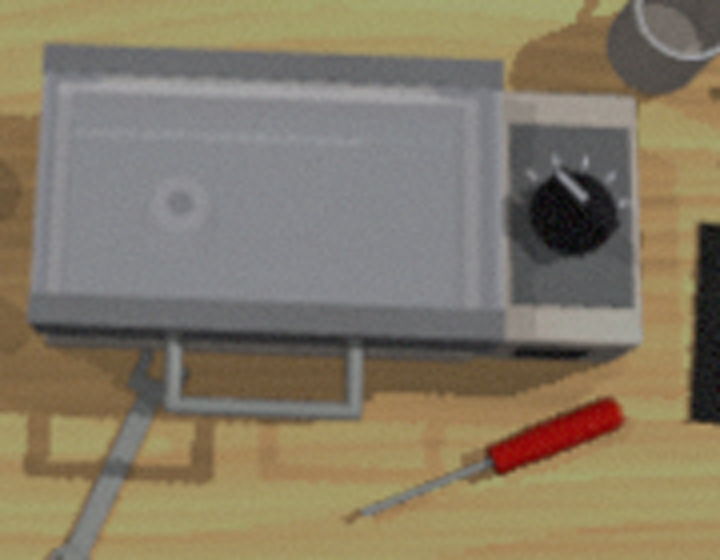

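Grey part at (203,266) in the left crop is the bush, with the same shape as the pink ones. The roller is at (211,416) and the block at (417,420). In the right crop the bar ends are (176,405) and (352,412), the cone top is (180,204), the dial is about (573,213), and the pointer tip is (557,170).

```bash
python3 - <<'E'
from h import *
pp=pose("top")
A=lambda L,z:pix2w(np.array(L)/4+[150,150],z,"top",pp).round(4)
B=lambda L,z:pix2w(np.array(L)/4+[280,150],z,"top",pp).round(4)
f=lambda t,M:print(t,M[:,:2].tolist())
f("bush top/foot",np.r_[A([(203,266)],.07),A([(226,286)],.013)]); f("roller",np.r_[A([(211,416)],.07),A([(218,421)],.058)])
f("block boss",A([(417,420)],.07)); f("block top corners",A([(412,384),(466,408),(438,465),(385,432)],.058))
f("spray",A([(386,97)],.12)); f("pink",A([(456,280)],.07))
f("bar",B([(176,405),(352,412)],.11)); f("cone top",B([(180,204)],.1))
f("pod top",B([(502,93),(634,97),(638,310),(640,342),(505,342)],.085))
f("ticks",B([(530,175),(556,160),(586,160),(614,175),(625,203)],.085))
f("pointer bar tip/inner top",B([(557,170),(585,199)],.129)); f("disc centre low",B([(573,213)],.095))
f("hood top corners z.135",B([(45,45),(502,60),(505,310),(30,300)],.135))
f("mat",pix2w(np.array([(567,258),(631,262),(628,326),(566,320)])/1.25,.004,"top",pp).round(4))
f("driver",B([(350,517),(620,405)],.015)); f("spanner",B([(65,550),(160,360)],.01))
E
```

```text
bush top/foot [[0.5409, 0.3729], [0.5375, 0.3719]]
roller [[0.4356, 0.362], [0.4335, 0.3603]]
block boss [[0.4315, 0.2195]]
block top corners [[0.4578, 0.2255], [0.4407, 0.1876], [0.4017, 0.2063], [0.4248, 0.2435]]
spray [[0.647, 0.2379]]
pink [[0.5286, 0.1944]]
bar [[0.4346, 0.029], [0.4282, -0.0868]]
cone top [[0.5732, 0.024]]
pod top [[0.6541, -0.2051], [0.65, -0.299], [0.4973, -0.2892], [0.4752, -0.2888], [0.4768, -0.196]]
ticks [[0.594, -0.2209], [0.6046, -0.24], [0.6043, -0.2611], [0.5932, -0.28], [0.5729, -0.2862]]
pointer bar tip/inner top [[0.5859, -0.2292], [0.5656, -0.2466]]
disc centre low [[0.564, -0.2466]]
hood top corners z.135 [[0.6772, 0.1142], [0.662, -0.1958], [0.4903, -0.1868], [0.5016, 0.1235]]
mat [[0.5742, -0.3606], [0.5619, -0.5158], [0.4096, -0.491], [0.4268, -0.3453]]
driver [[0.3646, -0.0933], [0.4403, -0.2911]]
spanner [[0.3448, 0.1083], [0.4791, 0.0393]]
```

```bash

python3 -m crank '[{"xyz":[1.4,3.7,0.2],"rotation":[0,0,5]},{"xyz":[2.8,7.4,0.4],"rotation":[0,0,10]},{"xyz":[4.2,11.1,0.6],"rotation":[0,0,15]},{"xyz":[5.6,14.8,0.8],"rotation":[0,0,20]},{"xyz":[7,18.5,1],"rotation":[0,0,25]}]' -1
python3 -m crank '[{"xyz":[1.4,3.7,0],"rotation":[0,0,5]},{"xyz":[2.8,7.4,0],"rotation":[0,0,10]},{"xyz":[4.2,11.1,0],"rotation":[0,0,15]},{"xyz":[5.6,14.8,0],"rotation":[0,0,20]},{"xyz":[7,18.5,0],"rotation":[0,0,25]}]'
python3 -m crank '[{"xyz":[1.4,3.7,0],"rotation":[0,0,4]},{"xyz":[2.8,7.4,0],"rotation":[0,0,8]},{"xyz":[4.2,11.1,0],"rotation":[0,0,12]},{"xyz":[5.6,14.8,0],"rotation":[0,0,16.4]},{"xyz":[7,18.5,0],"rotation":[0,0,16.4]}]'
python3 -m crank '[{"xyz":[0.1,0.1,-1],"rotation":[0,0,0]},{"xyz":[0.1,0.1,-1],"rotation":[0,0,0]}]'
python3 - <<'E'
from h import *
s=r.state();print({k:np.round(s[k],3) for k in("time_s","tool_pos","orientation","q")})
snap("wrist","w1.png")
E
```

```text
time_s: 0.57
tool_pos: [0.2901, -0.3981, 0.2411]
orientation: [-180.0, -0.0, 45.8]
force: [0.1, 0.5, 0.4]
grip_width: 1.001
grasp_force: 0.0
time_s: 0.98
tool_pos: [0.3602, -0.2131, 0.2414]
orientation: [180.0, 0.0, 70.8]
force: [0.9, -0.3, 0.5]
grip_width: 1.001
grasp_force: 0.0
time_s: 1.4
tool_pos: [0.4302, -0.028, 0.2414]
orientation: [180.0, 0.0, 87.2]
force: [-0.3, -1.2, -0.1]
grip_width: 1.0
grasp_force: 0.0
time_s: 1.57
tool_pos: [0.4308, -0.0269, 0.2302]
orientation: [-179.9, -0.0, 87.3]
force: [-0.6, -0.7, -1.3]
grip_width: 0.999
grasp_force: 0.0
{'time_s': np.float64(1.567), 'tool_pos': array([ 0.431, -0.027,  0.23 ]), 'orientation': array([-1.79893e+02, -3.00000e-03,  8.72820e+01]), 'q': array([-5.1590e+00,  7.8380e+00,  1.1675e+02, -2.0000e-03,  5.5519e+01,
       -2.4400e+00])}
```

View pics/w1.png

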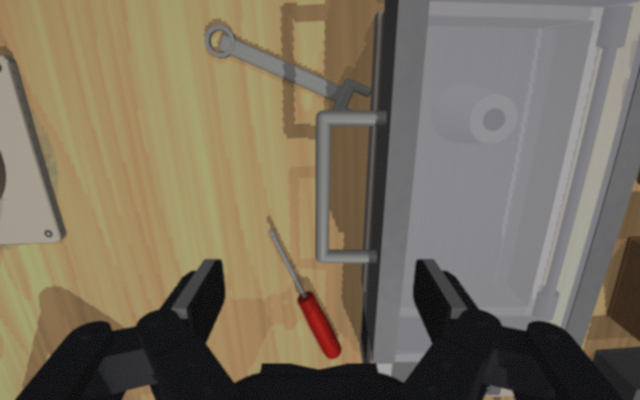

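The wrist view shows the bar from (323,120) to (323,258), the cone top at (493,120), and the hood front edge at x≈385.

```bash
python3 - <<'E'
from h import *
pp=pose("wrist")
print(pix2w([(323,119),(323,258)],.11,"wrist",pp).round(4),pix2w([(493,120)],.1,"wrist",pp).round(4))
E
```

```text
[[ 0.4344  0.0291  0.11  ]
 [ 0.4289 -0.0928  0.11  ]] [[0.5739 0.0213 0.1   ]]
```

```bash

python3 -m crank '[{"xyz":[0.1,-0.5,-3],"rotation":[0,0,0]},{"xyz":[0.1,-0.5,-3],"rotation":[0,0,0]},{"xyz":[0.1,-0.5,-3],"rotation":[0,0,0]},{"xyz":[0.1,-0.5,-3],"rotation":[0,0,0]}]' 0.06 30
python3 -m crank '[{"xyz":[0,0,-3],"rotation":[0,0,0]},{"xyz":[0,0,-6],"rotation":[0,0,0]},{"xyz":[0,0,-8],"rotation":[0,0,0]},{"xyz":[0,0,-10],"rotation":[0,0,0]},{"xyz":[0,0,-10.8],"rotation":[0,0,0]}]'
python3 -m crank '[{"xyz":[0,0,0],"rotation":[0,0,0]},{"xyz":[0,0,0],"rotation":[0,0,0]},{"xyz":[0,0,0],"rotation":[0,0,0]},{"xyz":[0,0,0],"rotation":[0,0,0]},{"xyz":[0,0,0],"rotation":[0,0,0]}]' 1 30
python3 -m crank '[{"xyz":[0,0,0],"rotation":[0,0,0]},{"xyz":[0,0,0],"rotation":[0,0,0]},{"xyz":[0,0,0],"rotation":[0,0,0]},{"xyz":[0,0,0],"rotation":[0,0,0]},{"xyz":[0,0,0],"rotation":[0,0,0]}]'
python3 - <<'E'
import numpy as np
for t in np.arange(.1,1.51,.1):
    x=-.24*np.cos(t)+.03*np.sin(t)+.24; z=.24*np.sin(t)+.03*np.cos(t)-.03
    print(round(t,2),(100*np.array([x*.9988,-.049*x,z])).round(2))
E
```

```text
time_s: 1.95
tool_pos: [0.4318, -0.0349, 0.2019]
orientation: [-180.0, -0.0, 86.9]
force: [0.7, -0.1, -0.6]
grip_width: 0.474
grasp_force: 0.0
time_s: 2.37
tool_pos: [0.4316, -0.0344, 0.0924]
orientation: [-179.9, -0.0, 86.9]
force: [-1.1, 1.2, 0.8]
grip_width: 0.47
grasp_force: 0.0
time_s: 2.78
tool_pos: [0.4334, -0.0343, 0.0945]
orientation: [179.8, 0.0, 87.0]
force: [2.4, -2.6, 1.7]
grip_width: 0.122
grasp_force: 29.7
time_s: 3.2
tool_pos: [0.4334, -0.0343, 0.0944]
orientation: [179.8, 0.0, 87.0]
force: [1.2, -4.0, 7.9]
grip_width: 0.123
grasp_force: 30.4
0.1 [ 0.42 -0.02  2.38]
0.2 [ 1.07 -0.05  4.71]
0.3 [ 1.96 -0.1   6.96]
0.4 [ 3.06 -0.15  9.11]
0.5 [ 4.37 -0.21 11.14]
0.6 [ 5.88 -0.29 13.03]
0.7 [ 7.57 -0.37 14.76]
0.8 [ 9.42 -0.46 16.31]
0.9 [11.42 -0.56 17.66]
1.0 [13.54 -0.66 18.82]
1.1 [15.77 -0.77 19.75]
1.2 [18.08 -0.89 20.46]
1.3 [20.45 -1.   20.93]
1.4 [22.85 -1.12 21.16]
1.5 [25.26 -1.24 21.15]
```

```bash

python3 -m crank '[{"xyz":[0.2,0,1.2],"rotation":[0,0,0]},{"xyz":[0.4,0,2.4],"rotation":[0,0,0]},{"xyz":[0.7,0,3.5],"rotation":[0,0,0]},{"xyz":[1.1,-0.1,4.7],"rotation":[0,0,0]},{"xyz":[1.5,-0.1,5.8],"rotation":[0,0,0]}]'
python3 -m crank '[{"xyz":[0.5,0,1.1],"rotation":[0,0,0]},{"xyz":[1,0,2.2],"rotation":[0,0,0]},{"xyz":[1.6,0,3.3],"rotation":[0,0,0]},{"xyz":[2.2,-0.1,4.4],"rotation":[0,0,0]},{"xyz":[2.9,-0.1,5.3],"rotation":[0,0,0]}]'

```

```text
time_s: 3.62
tool_pos: [0.4472, -0.035, 0.1518]
orientation: [180.0, 0.0, 87.0]
force: [4.7, -2.6, -8.6]
grip_width: 0.128
grasp_force: 29.3
time_s: 4.03
tool_pos: [0.4742, -0.0364, 0.2043]
orientation: [-179.7, 0.1, 87.0]
force: [-4.9, -6.1, -2.1]
grip_width: 0.124
grasp_force: 29.7
```

```bash

python3 -m crank '[{"xyz":[0.7,0,1],"rotation":[0,0,0]},{"xyz":[1.5,-0.1,1.9],"rotation":[0,0,0]},{"xyz":[2.3,-0.1,2.8],"rotation":[0,0,0]},{"xyz":[3.2,-0.2,3.6],"rotation":[0,0,0]},{"xyz":[5,-0.2,5.2],"rotation":[0,0,0]}]'
python3 -m crank '[{"xyz":[1,0,0.7],"rotation":[0,0,0]},{"xyz":[2,-0.1,1.4],"rotation":[0,0,0]},{"xyz":[3,-0.2,2],"rotation":[0,0,0]},{"xyz":[4.1,-0.2,2.5],"rotation":[0,0,0]},{"xyz":[6.3,-0.3,3.4],"rotation":[0,0,0]}]'
python3 -m crank '[{"xyz":[1.2,-0.1,0.4],"rotation":[0,0,0]},{"xyz":[2.4,-0.1,0.7],"rotation":[0,0,0]},{"xyz":[4.7,-0.2,1.2],"rotation":[0,0,0]},{"xyz":[7.1,-0.3,1.4],"rotation":[0,0,0]},{"xyz":[9.3,-0.5,1.4],"rotation":[0,0,0]}]'
python3 -m crank '[{"xyz":[0,0,0],"rotation":[0,0,0]},{"xyz":[0,0,0],"rotation":[0,0,0]},{"xyz":[0,0,0],"rotation":[0,0,0]}]' 0.3

```

```text
time_s: 4.45
tool_pos: [0.5189, -0.0387, 0.2547]
orientation: [-179.1, 0.1, 87.1]
force: [-15.0, -10.4, 10.2]
grip_width: 0.127
grasp_force: 30.0
time_s: 4.87
tool_pos: [0.586, -0.0422, 0.2924]
orientation: [-179.7, 0.2, 87.0]
force: [-3.1, -8.5, 3.5]
grip_width: 0.125
grasp_force: 30.6
time_s: 5.28
tool_pos: [0.6832, -0.0473, 0.3065]
orientation: [179.9, 0.1, 87.0]
force: [0.6, -3.6, 4.4]
grip_width: 0.127
grasp_force: 32.4
time_s: 5.53
tool_pos: [0.682, -0.046, 0.3043]
orientation: [180.0, 0.0, 87.0]
force: [2.2, -3.0, 1.5]
grip_width: 0.35
grasp_force: 1.4
```

```bash

python3 -m crank '[{"xyz":[0,0,2.5],"rotation":[0,0,0]},{"xyz":[0,0,5],"rotation":[0,0,0]},{"xyz":[0,0,6],"rotation":[0,0,0]},{"xyz":[-4,0.5,6],"rotation":[0,0,0]},{"xyz":[-8,1,6],"rotation":[0,0,0]}]'
python3 -m crank '[{"xyz":[-4,1,-2],"rotation":[0,0,0]},{"xyz":[-6,3,-5],"rotation":[0,0,0]},{"xyz":[-8,5,-8],"rotation":[0,0,0]},{"xyz":[-10,6,-10],"rotation":[0,0,0]},{"xyz":[-10,6,-10],"rotation":[0,0,0]}]' -1
python3 - <<'E'
from h import *
snap("wrist","w2.png");print(r.state()["tool_pos"])
E
```

```text
time_s: 5.95
tool_pos: [0.6012, -0.0356, 0.3636]
orientation: [-180.0, -0.0, 87.0]
force: [-0.6, 0.7, 0.1]
grip_width: 0.35
grasp_force: 0.0
time_s: 6.37
tool_pos: [0.4936, 0.0258, 0.2591]
orientation: [-179.3, 0.0, 87.1]
force: [0.0, 0.4, 0.3]
grip_width: 1.0
grasp_force: 0.0
[0.49726622 0.02507604 0.26160889]
```

View pics/w2.png

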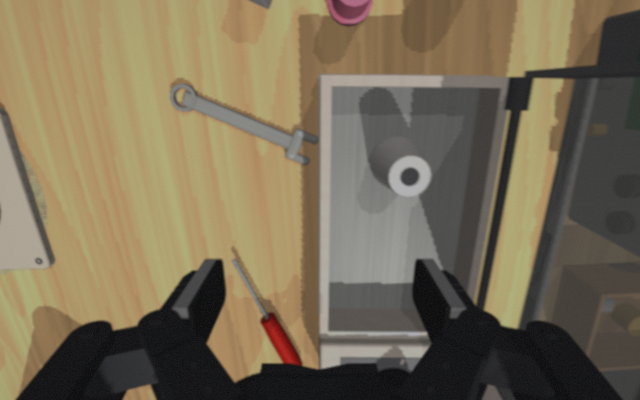

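The hood is open. The cone top is at (410,176). The tank rim's outer corners are at (321,77), (508,80) and (321,335).

```bash
python3 - <<'E'
from h import *
pp=pose("wrist")
print(pix2w([(410,176)],.1,"wrist",pp).round(4),pix2w([(321,77),(508,80),(321,335)],.075,"wrist",pp).round(4),r.state()["tool_pos"],r.state()["orientation"])
E
```

```text
[[0.5814 0.0218 0.1   ]] [[ 0.5007  0.1159  0.075 ]
 [ 0.6789  0.1055  0.075 ]
 [ 0.4865 -0.182   0.075 ]] [0.49726622 0.02507604 0.26160889] [-1.79571497e+02  1.17775540e-02  8.71231100e+01]
```

```bash
python3 -m crank '[{"xyz":[0,0,0],"rotation":[0,0,0]},{"xyz":[0,0,0],"rotation":[0,0,0]},{"xyz":[0,0,0],"rotation":[0,0,0]}]'
cat >> h.py <<'E'
def circ(name,z,P,rmin,rmax,win=45):
    pp=pose(name); im=cams.capture(name); u=w2pix([P],name,pp)[0]; x,y=(u-win).astype(int); x=max(x,0);y=max(y,0)
    g=cv2.cvtColor(im[y:y+2*win,x:x+2*win],cv2.COLOR_RGB2GRAY); g=cv2.resize(g,None,fx=4,fy=4,interpolation=cv2.INTER_CUBIC)
    c=cv2.HoughCircles(g,cv2.HOUGH_GRADIENT,1.5,40,param1=120,param2=25,minRadius=rmin*4,maxRadius=rmax*4)
    if c is None: return None
    c=c[0][:4]; px=c[:,:2]/4+[x,y]
    return np.c_[px,c[:,2]/4,pix2w(px,z,name,pp)].round(4)
E
python3 - <<'E'
from h import *
print(circ("wrist",.1,[.578,.022,.1],15,27)); print(r.state()["tool_pos"])
E
```

```text
time_s: 6.67
tool_pos: [0.5035, 0.0237, 0.2654]
orientation: [179.9, -0.0, 87.0]
force: [-0.4, -1.5, 0.0]
grip_width: 0.998
grasp_force: 0.0
None
[0.50330677 0.02368389 0.26523607]
```

```bash

cat >> h.py <<'E'
def blob(name,z,P,thr,win=35):
    pp=pose(name); im=cams.capture(name); u=w2pix([P],name,pp)[0]; x,y=np.maximum((u-win).astype(int),0)
    g=cv2.medianBlur(cv2.cvtColor(im[y:y+2*win,x:x+2*win],cv2.COLOR_RGB2GRAY),5)
    cs=cv2.findContours((g>thr).astype(np.uint8),cv2.RETR_EXTERNAL,cv2.CHAIN_APPROX_NONE)[0]
    c=max(cs,key=cv2.contourArea); (a,b),rad=cv2.minEnclosingCircle(c)
    return g.min(),g.max(),(a+x,b+y),rad,pix2w([(a+x,b+y)],z,name,pp).round(4)
E
python3 - <<'E'
from h import *
for t in(150,165,180):print(blob("wrist",.1,[.578,.022,.1],t))
E
```

```text
(np.uint8(64), np.uint8(179), (np.float64(393.798246383667), np.float64(172.20175552368164)), 20.527633666992188, array([[0.5743, 0.0236, 0.1   ]]))
(np.uint8(64), np.uint8(179), (np.float64(394.0), np.float64(172.0)), 20.000099182128906, array([[0.5742, 0.0238, 0.1   ]]))Traceback (most recent call last):
  File "<stdin>", line 2, in <module>
  File "h.py", line 32, in blob
    c=max(cs,key=cv2.contourArea); (a,b),rad=cv2.minEnclosingCircle(c)
ValueError: max() iterable argument is empty
```

```bash

python3 -m crank '[{"xyz":[3.5,0,0],"rotation":[0,0,0]},{"xyz":[7.1,0,-2],"rotation":[0,0,0]},{"xyz":[7.1,0,-6],"rotation":[0,0,0]},{"xyz":[7.1,0,-9],"rotation":[0,0,0]},{"xyz":[7.1,0,-12],"rotation":[0,0,0]}]'
python3 -m crank '[{"xyz":[0,0,-3],"rotation":[0,0,0]},{"xyz":[0,0,-6],"rotation":[0,0,0]},{"xyz":[0,0,-8],"rotation":[0,0,0]},{"xyz":[0,0,-9.2],"rotation":[0,0,0]},{"xyz":[0,0,-9.2],"rotation":[0,0,0]}]'
python3 -m crank '[{"xyz":[0,0,0],"rotation":[0,0,0]},{"xyz":[0,0,0],"rotation":[0,0,0]},{"xyz":[0,0,0],"rotation":[0,0,0]},{"xyz":[0,0,0],"rotation":[0,0,0]},{"xyz":[0,0,0],"rotation":[0,0,0]}]' 1 60
python3 -m crank '[{"xyz":[0,0,0],"rotation":[0,0,0]},{"xyz":[0,0,1],"rotation":[0,0,0]},{"xyz":[0,0,2],"rotation":[0,0,0]},{"xyz":[0,0,4],"rotation":[0,0,0]},{"xyz":[0,0,6],"rotation":[0,0,0]}]'

```

```text
time_s: 7.28
tool_pos: [0.5735, 0.0238, 0.1427]
orientation: [180.0, -0.0, 87.0]
force: [0.2, -0.3, 0.4]
grip_width: 0.998
grasp_force: 0.0
time_s: 7.7
tool_pos: [0.5716, 0.0238, 0.0499]
orientation: [-179.7, 0.0, 87.0]
force: [-0.4, 0.4, -0.1]
grip_width: 1.0
grasp_force: 0.0
time_s: 8.12
tool_pos: [0.5753, 0.0241, 0.0549]
orientation: [179.7, -0.0, 87.0]
force: [0.9, -0.1, 6.8]
grip_width: 0.566
grasp_force: 60.8
time_s: 8.53
tool_pos: [0.5723, 0.024, 0.1135]
orientation: [-179.9, 0.0, 87.0]
force: [0.3, 0.5, -3.8]
grip_width: 0.57
grasp_force: 62.7
```

```bash

python3 -m crank '[{"xyz":[0,0,3],"rotation":[0,0,0]},{"xyz":[0,0,6],"rotation":[0,0,0]},{"xyz":[-0.3,-2,8.7],"rotation":[0,0,0]},{"xyz":[-0.8,-5,8.7],"rotation":[0,0,0]},{"xyz":[-1.5,-8.5,8.7],"rotation":[0,0,0]}]'
python3 -m crank '[{"xyz":[-0.6,-3.5,0],"rotation":[0,0,0]},{"xyz":[-1.2,-7,0],"rotation":[0,0,0]},{"xyz":[-1.9,-10.5,0],"rotation":[0,0,0]},{"xyz":[-2.5,-14,0],"rotation":[0,0,0]},{"xyz":[-3.2,-17.5,0],"rotation":[0,0,0]}]'
python3 -m crank '[{"xyz":[-0.6,-3.5,0],"rotation":[0,0,0]},{"xyz":[-1.2,-7,0],"rotation":[0,0,0]},{"xyz":[-1.9,-10.5,0],"rotation":[0,0,0]},{"xyz":[-2.5,-14,0],"rotation":[0,0,0]},{"xyz":[-3.2,-17,0],"rotation":[0,0,0]}]'
python3 -m crank '[{"xyz":[-0.1,-1.2,-2],"rotation":[0,0,0]},{"xyz":[-0.1,-2.2,-5],"rotation":[0,0,0]},{"xyz":[-0.1,-2.2,-8],"rotation":[0,0,0]},{"xyz":[-0.1,-2.2,-11],"rotation":[0,0,0]},{"xyz":[-0.1,-2.2,-14],"rotation":[0,0,0]}]'

```

```text
time_s: 8.95
tool_pos: [0.5594, -0.0608, 0.2029]
orientation: [179.7, 0.0, 87.2]
force: [0.3, -0.3, -5.6]
grip_width: 0.572
grasp_force: 62.7
time_s: 9.37
tool_pos: [0.5253, -0.2374, 0.2005]
orientation: [180.0, 0.0, 87.0]
force: [0.6, 0.5, -4.5]
grip_width: 0.568
grasp_force: 62.7
time_s: 9.78
tool_pos: [0.4933, -0.408, 0.2005]
orientation: [180.0, 0.0, 87.0]
force: [1.1, 0.2, -3.6]
grip_width: 0.571
grasp_force: 62.7
time_s: 10.2
tool_pos: [0.4928, -0.4282, 0.0592]
orientation: [180.0, 0.0, 87.0]
force: [-0.5, -1.0, -4.2]
grip_width: 0.566
grasp_force: 62.7
```

```bash

python3 -m crank '[{"xyz":[0,0,-1],"rotation":[0,0,0]},{"xyz":[0,0,-2],"rotation":[0,0,0]},{"xyz":[0,0,-2.8],"rotation":[0,0,0]},{"xyz":[0,0,-2.8],"rotation":[0,0,0]},{"xyz":[0,0,-2.8],"rotation":[0,0,0]}]'
python3 -m crank '[{"xyz":[0,0,0],"rotation":[0,0,0]},{"xyz":[0,0,0],"rotation":[0,0,0]},{"xyz":[0,0,0],"rotation":[0,0,0]},{"xyz":[0,0,0],"rotation":[0,0,0]},{"xyz":[0,0,0],"rotation":[0,0,0]}]' -1
python3 -m crank '[{"xyz":[0,0,3],"rotation":[0,0,0]},{"xyz":[0,0,7],"rotation":[0,0,0]},{"xyz":[0,0,11],"rotation":[0,0,0]},{"xyz":[0,0,15],"rotation":[0,0,0]},{"xyz":[0,0,19],"rotation":[0,0,0]}]'
python3 -m crank '[{"xyz":[0,4,0.5],"rotation":[0,0,0]},{"xyz":[0,8,1],"rotation":[0,0,0]},{"xyz":[0,12,1],"rotation":[0,0,0]},{"xyz":[0,16,1],"rotation":[0,0,0]},{"xyz":[0,20,1],"rotation":[0,0,0]}]'
python3 -m crank '[{"xyz":[-1,4,0],"rotation":[0,0,0]},{"xyz":[-2,8,0],"rotation":[0,0,0]},{"xyz":[-3,12,0],"rotation":[0,0,0]},{"xyz":[-4,16,0],"rotation":[0,0,0]},{"xyz":[-5,20,0],"rotation":[0,0,0]}]'
python3 - <<'E'
from h import *
im=cams.capture("top")[:,:,::-1]
cv2.imwrite("pics/t2.png",cv2.resize(im[140:300,140:540],None,fx=2,fy=2,interpolation=cv2.INTER_CUBIC))
E
```

```text
time_s: 10.62
tool_pos: [0.4937, -0.4284, 0.0325]
orientation: [179.9, 0.1, 87.0]
force: [0.0, -0.3, -4.2]
grip_width: 0.567
grasp_force: 62.8
time_s: 11.03
tool_pos: [0.4934, -0.4283, 0.0321]
orientation: [179.9, 0.0, 87.0]
force: [-0.4, -0.3, 0.9]
grip_width: 0.998
grasp_force: 0.0
time_s: 11.45
tool_pos: [0.4928, -0.4277, 0.2234]
orientation: [-180.0, -0.0, 87.0]
force: [0.8, -0.5, -0.3]
grip_width: 1.003
grasp_force: 0.0
time_s: 11.87
tool_pos: [0.4927, -0.2263, 0.2319]
orientation: [179.9, 0.0, 87.0]
force: [0.1, 0.1, 0.2]
grip_width: 0.998
grasp_force: 0.0
time_s: 12.28
tool_pos: [0.4422, -0.0264, 0.2317]
orientation: [180.0, 0.0, 87.0]
force: [1.8, 0.7, -0.1]
grip_width: 0.993
grasp_force: 0.0
```

View pics/t2.png

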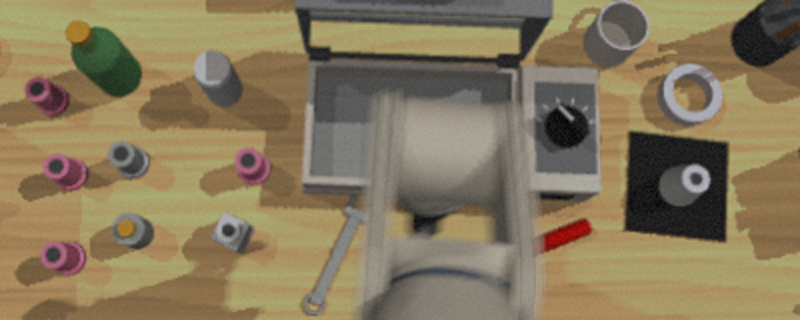

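The cone stands on the mat at (680,185), and the bench parts haven't moved. Next I'll take a wrist view of them.

```bash

python3 -m crank '[{"xyz":[1,4,1],"rotation":[0,0,0]},{"xyz":[1.5,8,2],"rotation":[0,0,0]},{"xyz":[2,11,3],"rotation":[0,0,0]},{"xyz":[2,14,4],"rotation":[0,0,0]},{"xyz":[2,17,4],"rotation":[0,0,0]}]'
python3 -m crank '[{"xyz":[0,0,0],"rotation":[0,0,0]},{"xyz":[0,0,0],"rotation":[0,0,0]},{"xyz":[0,0,0],"rotation":[0,0,0]},{"xyz":[0,0,0],"rotation":[0,0,0]}]'
python3 - <<'E'
from h import *
pp=pose("wrist");snap("wrist","w3.png",scale=1.25)
import pickle;pickle.dump(pp,open("pp3.pkl","wb"));print(r.state()["tool_pos"])
E
```

```text
time_s: 12.75
tool_pos: [0.4641, 0.144, 0.2736]
orientation: [179.8, -0.1, 87.0]
force: [0.8, -0.7, 0.6]
grip_width: 0.998
grasp_force: 0.0
time_s: 13.08
tool_pos: [0.4629, 0.1412, 0.2712]
orientation: [-180.0, 0.0, 87.0]
force: [-1.2, 1.2, 0.7]
grip_width: 0.999
grasp_force: 0.0
[0.46290875 0.1410723  0.27115483]
```

View pics/w3.png

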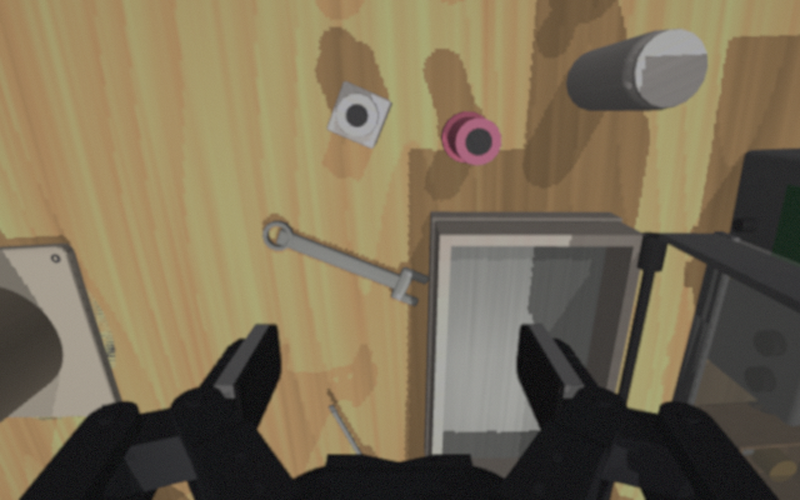

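The block boss is at (357,116), with top corners at (343,83), (391,101), (373,148) and (329,132). The tank rim's near-left outer corner is at (432,235).

```bash
python3 - <<'E'
from h import *
import pickle;pp=pickle.load(open("pp3.pkl","rb"))
print(pix2w(np.array([(357,116)])/1.25,.07,"wrist",pp).round(4)); c=pix2w(np.array([(343,83),(391,101),(373,148),(329,132)])/1.25,.058,"wrist",pp);print(c.round(4),c.mean(0))
d=np.roll(c,-1,0)-c;print(np.degrees(np.arctan2(d[:,1],d[:,0])))
E
```

```text
[[0.4319 0.2193 0.07  ]]
[[0.4215 0.2455 0.058 ]
 [0.4595 0.2295 0.058 ]
 [0.4421 0.1926 0.058 ]
 [0.4062 0.2077 0.058 ]] [0.43235159 0.21879293 0.058     ]
[ -22.77131923 -115.23350134  157.17123982   68.02402822]
```

```bash

python3 -m crank '[{"xyz":[-1,2.5,-2],"rotation":[0,0,-7]},{"xyz":[-2,5,-4],"rotation":[0,0,-14]},{"xyz":[-3.1,7.7,-6],"rotation":[0,0,-20.5]},{"xyz":[-3.1,7.7,-9],"rotation":[0,0,-20.5]},{"xyz":[-3.1,7.7,-12],"rotation":[0,0,-20.5]}]' -1
python3 -m crank '[{"xyz":[0,0,-3],"rotation":[0,0,0]},{"xyz":[0,0,-6],"rotation":[0,0,0]},{"xyz":[0,0,-9],"rotation":[0,0,0]},{"xyz":[0,0,-11],"rotation":[0,0,0]},{"xyz":[0,0,-12.8],"rotation":[0,0,0]}]'
python3 -m crank '[{"xyz":[0,0,0],"rotation":[0,0,0]},{"xyz":[0,0,0],"rotation":[0,0,0]},{"xyz":[0,0,0],"rotation":[0,0,0]},{"xyz":[0,0,0],"rotation":[0,0,0]},{"xyz":[0,0,0],"rotation":[0,0,0]}]' 
python3 -m crank '[{"xyz":[0,0,0],"rotation":[0,0,0]},{"xyz":[0,0,0],"rotation":[0,0,0]},{"xyz":[0,0,0],"rotation":[0,0,0]},{"xyz":[0,0,0],"rotation":[0,0,0]},{"xyz":[0,0,0],"rotation":[0,0,0]}]' 1 70
python3 -m crank '[{"xyz":[0,0,1],"rotation":[0,0,0]},{"xyz":[0,0,3],"rotation":[0,0,0]},{"xyz":[0,0,6],"rotation":[0,0,0]},{"xyz":[0,0,9],"rotation":[0,0,0]},{"xyz":[0,0,13],"rotation":[0,0,0]}]'

```

```text
time_s: 13.55
tool_pos: [0.4323, 0.2195, 0.1508]
orientation: [179.9, -0.1, 66.5]
force: [0.7, 1.0, -0.5]
grip_width: 1.004
grasp_force: 0.0
time_s: 13.97
tool_pos: [0.4317, 0.2177, 0.0215]
orientation: [-179.9, 0.1, 66.4]
force: [0.3, -0.3, -0.2]
grip_width: 0.999
grasp_force: 0.0
time_s: 14.38
tool_pos: [0.433, 0.2193, 0.0246]
orientation: [179.9, -0.1, 66.5]
force: [-0.1, -0.3, -0.3]
grip_width: 1.0
grasp_force: 0.0
time_s: 14.8
tool_pos: [0.4323, 0.2192, 0.024]
orientation: [180.0, -0.0, 66.5]
force: [-0.8, -0.7, 8.2]
grip_width: 0.492
grasp_force: 69.7
time_s: 15.22
tool_pos: [0.4301, 0.2181, 0.1532]
orientation: [-179.8, 0.2, 66.5]
force: [1.1, 0.5, -3.2]
grip_width: 0.48
grasp_force: 71.0
```

```bash

python3 -m crank '[{"xyz":[1.4,-3.4,0.5],"rotation":[0,0,4]},{"xyz":[2.9,-6.8,1],"rotation":[0,0,8]},{"xyz":[4.3,-10.2,1.5],"rotation":[0,0,12]},{"xyz":[5.7,-13.6,2],"rotation":[0,0,16]},{"xyz":[7.1,-17,2],"rotation":[0,0,20.5]}]'
python3 -m crank '[{"xyz":[1.4,-3.4,0],"rotation":[0,0,0]},{"xyz":[2.9,-6.8,0],"rotation":[0,0,0]},{"xyz":[4.3,-10.2,0],"rotation":[0,0,0]},{"xyz":[5.7,-13.6,0],"rotation":[0,0,0]},{"xyz":[7.2,-17.1,0],"rotation":[0,0,0]}]'
python3 -m crank '[{"xyz":[0,0,0],"rotation":[0,0,0]},{"xyz":[0,0,-2],"rotation":[0,0,0]},{"xyz":[0,0,-5],"rotation":[0,0,0]},{"xyz":[0,0,-8],"rotation":[0,0,0]},{"xyz":[0,0,-10],"rotation":[0,0,0]}]'

```

```text
time_s: 15.63
tool_pos: [0.5033, 0.0475, 0.1745]
orientation: [179.9, -0.0, 87.2]
force: [0.2, 0.5, -3.3]
grip_width: 0.487
grasp_force: 71.3
time_s: 16.05
tool_pos: [0.5745, -0.1235, 0.1732]
orientation: [-179.9, -0.0, 87.0]
force: [-0.0, 1.4, -3.6]
grip_width: 0.484
grasp_force: 71.3
time_s: 16.47
tool_pos: [0.5731, -0.1216, 0.0709]
orientation: [-179.8, -0.0, 87.0]
force: [-0.7, 0.1, -3.8]
grip_width: 0.482
grasp_force: 71.3
```

```bash

python3 -m crank '[{"xyz":[0,0,-0.5],"rotation":[0,0,0]},{"xyz":[0,0,-1.2],"rotation":[0,0,0]},{"xyz":[0,0,-1.6],"rotation":[0,0,0]},{"xyz":[0,0,-1.6],"rotation":[0,0,0]},{"xyz":[0,0,-1.6],"rotation":[0,0,0]}]'
python3 -m crank '[{"xyz":[0,0,0],"rotation":[0,0,0]},{"xyz":[0,0,0],"rotation":[0,0,0]},{"xyz":[0,0,0],"rotation":[0,0,0]},{"xyz":[0,0,0],"rotation":[0,0,0]}]' -1
python3 -m crank '[{"xyz":[0,0,3],"rotation":[0,0,0]},{"xyz":[0,0,6],"rotation":[0,0,0]},{"xyz":[0,0,10],"rotation":[0,0,0]},{"xyz":[0,0,14],"rotation":[0,0,0]},{"xyz":[0,0,18],"rotation":[0,0,0]}]'
python3 -m crank '[{"xyz":[-1,4,0.5],"rotation":[0,0,0]},{"xyz":[-2,8,1],"rotation":[0,0,0]},{"xyz":[-3,12,2],"rotation":[0,0,0]},{"xyz":[-5,16,3],"rotation":[0,0,0]},{"xyz":[-7,19.5,3.5],"rotation":[0,0,0]}]'
python3 -m crank '[{"xyz":[-0.5,4,0],"rotation":[0,0,0]},{"xyz":[-1,8,0],"rotation":[0,0,0]},{"xyz":[-1.5,12,0],"rotation":[0,0,0]},{"xyz":[-2,16,0],"rotation":[0,0,0]},{"xyz":[-2,17,0],"rotation":[0,0,0]}]'
python3 -m crank '[{"xyz":[0,0,0],"rotation":[0,0,0]},{"xyz":[0,0,0],"rotation":[0,0,0]},{"xyz":[0,0,0],"rotation":[0,0,0]},{"xyz":[0,0,0],"rotation":[0,0,0]},{"xyz":[0,0,0],"rotation":[0,0,0]}]'
python3 - <<'E'
from h import *
import pickle
pp=pose("wrist");pickle.dump(pp,open("pp4.pkl","wb"));print(r.state()["tool_pos"])
a=cams.capture("wrist")[:250,:,::-1];b=cams.capture("top")[140:290,140:520,::-1]
b=cv2.resize(b,None,fx=640/380,fy=640/380);cv2.imwrite("pics/w4.png",np.vstack([a,b]))
E
```

```text
time_s: 16.88
tool_pos: [0.5758, -0.122, 0.0583]
orientation: [179.9, 0.0, 87.0]
force: [0.1, -0.6, -3.8]
grip_width: 0.483
grasp_force: 71.2
time_s: 17.22
tool_pos: [0.5757, -0.1221, 0.0582]
orientation: [179.9, 0.0, 87.0]
force: [0.6, -0.3, -0.1]
grip_width: 0.995
grasp_force: 0.0
time_s: 17.63
tool_pos: [0.5747, -0.1218, 0.2393]
orientation: [-180.0, -0.0, 87.0]
force: [0.8, 0.1, -0.6]
grip_width: 0.998
grasp_force: 0.0
time_s: 18.05
tool_pos: [0.5069, 0.0714, 0.2732]
orientation: [179.9, -0.0, 87.0]
force: [1.3, 0.7, 0.2]
grip_width: 0.999
grasp_force: 0.0
time_s: 18.47
tool_pos: [0.486, 0.2445, 0.2725]
orientation: [179.9, -0.1, 87.2]
force: [-0.6, -0.8, 0.8]
grip_width: 1.001
grasp_force: 0.0
time_s: 18.88
tool_pos: [0.4872, 0.2384, 0.2719]
orientation: [-180.0, 0.0, 86.9]
force: [-0.7, -0.6, 0.6]
grip_width: 0.997
grasp_force: 0.0
[0.48720772 0.23840737 0.2718731 ]
```

View pics/w4.png

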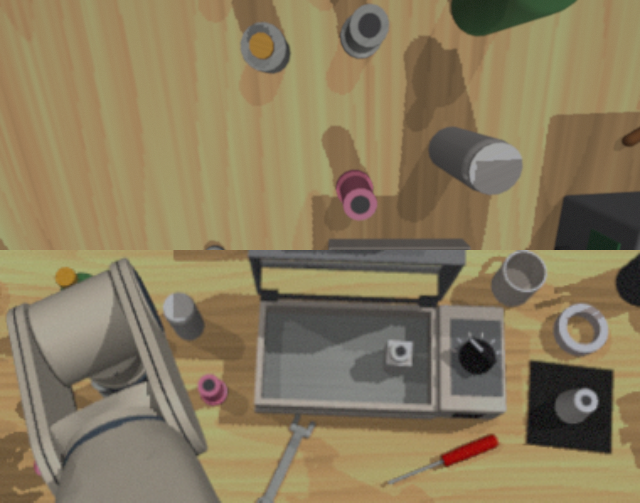

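The block stands in the tank at about (400,352) in the lower half. In the upper half the roller stub is at (261,45) and the bush top at (369,25).

```bash
python3 - <<'E'
from h import *
import pickle;pp=pickle.load(open("pp4.pkl","rb"))
print(pix2w([(369,25),(261,45)],.07,"wrist",pp).round(4),pix2w([(264,46)],.058,"wrist",pp).round(4))
E
```

```text
[[0.5405 0.3741 0.07  ]
 [0.4363 0.3621 0.07  ]] [[0.4373 0.3625 0.058 ]]
```

```bash

python3 -m crank '[{"xyz":[1.5,4,-1],"rotation":[0,0,0]},{"xyz":[3,8,-2],"rotation":[0,0,0]},{"xyz":[5,12,-4],"rotation":[0,0,0]},{"xyz":[5.4,13.2,-7],"rotation":[0,0,0]},{"xyz":[5.4,13.2,-10],"rotation":[0,0,0]}]'
python3 -m crank '[{"xyz":[0,0,0],"rotation":[0,0,0]},{"xyz":[0,0,0],"rotation":[0,0,0]},{"xyz":[0,0,0],"rotation":[0,0,0]},{"xyz":[0,0,0],"rotation":[0,0,0]},{"xyz":[0,0,0],"rotation":[0,0,0]}]'

```

```text
time_s: 19.4
tool_pos: [0.5435, 0.3758, 0.1713]
orientation: [179.8, -0.2, 87.1]
force: [-0.3, -0.5, -0.5]
grip_width: 1.001
grasp_force: 0.0
time_s: 19.82
tool_pos: [0.5421, 0.3717, 0.1744]
orientation: [179.8, -0.1, 87.0]
force: [0.5, -0.1, 0.1]
grip_width: 1.003
grasp_force: 0.0
```

```bash

python3 -m crank '[{"xyz":[-0.1,0,-3.5],"rotation":[0,0,0]},{"xyz":[-0.1,0.1,-7],"rotation":[0,0,0]},{"xyz":[-0.1,0.1,-10],"rotation":[0,0,0]},{"xyz":[-0.1,0.1,-13],"rotation":[0,0,0]},{"xyz":[-0.1,0.1,-14.9],"rotation":[0,0,0]}]'
python3 -m crank '[{"xyz":[0,0,0],"rotation":[0,0,0]},{"xyz":[0,0,0],"rotation":[0,0,0]},{"xyz":[0,0,0],"rotation":[0,0,0]},{"xyz":[0,0,0],"rotation":[0,0,0]},{"xyz":[0,0,0],"rotation":[0,0,0]}]' 
python3 -m crank '[{"xyz":[0,0,0],"rotation":[0,0,0]},{"xyz":[0,0,0],"rotation":[0,0,0]},{"xyz":[0,0,0],"rotation":[0,0,0]},{"xyz":[0,0,0],"rotation":[0,0,0]},{"xyz":[0,0,0],"rotation":[0,0,0]}]' 1 70
python3 -m crank '[{"xyz":[0,0,1],"rotation":[0,0,0]},{"xyz":[0,0,3],"rotation":[0,0,0]},{"xyz":[0,0,6],"rotation":[0,0,0]},{"xyz":[0,0,9],"rotation":[0,0,0]},{"xyz":[0,0,13],"rotation":[0,0,0]}]'
python3 -m crank '[{"xyz":[0,0,2],"rotation":[0,0,0]},{"xyz":[0,0,2],"rotation":[0,0,0]},{"xyz":[0,0,2],"rotation":[0,0,0]},{"xyz":[0,0,2],"rotation":[0,0,0]}]'

```

```text
time_s: 20.23
tool_pos: [0.5396, 0.3721, 0.0217]
orientation: [-180.0, 0.0, 87.0]
force: [-0.3, -0.1, -0.5]
grip_width: 1.0
grasp_force: 0.0
time_s: 20.65
tool_pos: [0.5411, 0.3735, 0.025]
orientation: [179.8, -0.1, 87.0]
force: [-0.2, 0.3, 0.6]
grip_width: 0.996
grasp_force: 0.0
time_s: 21.07
tool_pos: [0.5408, 0.3731, 0.0235]
orientation: [179.9, -0.0, 87.0]
force: [0.9, -1.5, 3.5]
grip_width: 0.417
grasp_force: 69.6
time_s: 21.48
tool_pos: [0.5377, 0.3714, 0.1515]
orientation: [-179.7, 0.2, 87.0]
force: [-0.5, -0.2, -4.7]
grip_width: 0.423
grasp_force: 70.6
time_s: 21.82
tool_pos: [0.5385, 0.3719, 0.1709]
orientation: [-179.8, 0.1, 87.0]
force: [-0.8, -0.8, -4.5]
grip_width: 0.425
grasp_force: 70.8
```

```bash

python3 -m crank '[{"xyz":[0,-3.7,0],"rotation":[0,0,0]},{"xyz":[0,-7.5,0],"rotation":[0,0,0]},{"xyz":[0.5,-11.2,0],"rotation":[0,0,0]},{"xyz":[0.5,-15,0],"rotation":[0,0,0]},{"xyz":[1,-18.7,0],"rotation":[0,0,0]}]'
python3 -m crank '[{"xyz":[0.5,-3.7,0],"rotation":[0,0,0]},{"xyz":[1,-7.5,0],"rotation":[0,0,0]},{"xyz":[1.5,-11.2,0],"rotation":[0,0,0]},{"xyz":[2.2,-15,0],"rotation":[0,0,0]},{"xyz":[3,-18.7,0],"rotation":[0,0,0]}]'
python3 -m crank '[{"xyz":[0,-2,-1],"rotation":[0,0,0]},{"xyz":[0,-3.6,-3],"rotation":[0,0,0]},{"xyz":[0,-3.6,-6],"rotation":[0,0,0]},{"xyz":[0,-3.6,-9],"rotation":[0,0,0]},{"xyz":[0,-3.6,-10],"rotation":[0,0,0]}]'

```

```text
time_s: 22.23
tool_pos: [0.5472, 0.1836, 0.1699]
orientation: [-179.7, 0.1, 87.1]
force: [0.6, -0.2, -3.9]
grip_width: 0.421
grasp_force: 70.7
time_s: 22.65
tool_pos: [0.5778, -0.0031, 0.1701]
orientation: [-179.7, 0.0, 87.0]
force: [1.7, 0.8, -4.2]
grip_width: 0.419
grasp_force: 70.7
time_s: 23.07
tool_pos: [0.5752, -0.0374, 0.0668]
orientation: [-179.4, -0.0, 87.0]
force: [-0.2, -0.1, -4.9]
grip_width: 0.42
grasp_force: 70.8
```

```bash

python3 -m crank '[{"xyz":[0,0,-0.5],"rotation":[0,0,0]},{"xyz":[0,0,-1.1],"rotation":[0,0,0]},{"xyz":[0,0,-1.5],"rotation":[0,0,0]},{"xyz":[0,0,-1.5],"rotation":[0,0,0]},{"xyz":[0,0,-1.5],"rotation":[0,0,0]}]'

```

```text
time_s: 23.48
tool_pos: [0.5806, -0.037, 0.0587]
orientation: [179.9, 0.0, 87.0]
force: [-0.2, 1.0, -3.2]
grip_width: 0.421
grasp_force: 70.8
```

```bash

python3 -m crank '[{"xyz":[0,0,-0.2],"rotation":[0,0,0]},{"xyz":[0,0,-0.3],"rotation":[0,0,0]},{"xyz":[0,0,-0.3],"rotation":[0,0,0]}]'
python3 -m crank '[{"xyz":[0,0,0],"rotation":[0,0,0]},{"xyz":[0,0,0],"rotation":[0,0,0]},{"xyz":[0,0,0],"rotation":[0,0,0]},{"xyz":[0,0,0],"rotation":[0,0,0]}]' -1
python3 -m crank '[{"xyz":[0,0,3],"rotation":[0,0,0]},{"xyz":[0,0,6],"rotation":[0,0,0]},{"xyz":[0,0,10],"rotation":[0,0,0]},{"xyz":[0,0,14],"rotation":[0,0,0]},{"xyz":[0,0,18],"rotation":[0,0,0]}]'
python3 -m crank '[{"xyz":[-2,4,0.5],"rotation":[0,0,0]},{"xyz":[-4,8,1],"rotation":[0,0,0]},{"xyz":[-6,11.5,2],"rotation":[0,0,0]},{"xyz":[-8,15,3],"rotation":[0,0,0]},{"xyz":[-9.5,18.5,3.5],"rotation":[0,0,0]}]'
python3 -m crank '[{"xyz":[-1,3,0],"rotation":[0,0,0]},{"xyz":[-2,6,0],"rotation":[0,0,0]},{"xyz":[-3,8,0],"rotation":[0,0,0]},{"xyz":[-3.5,9,0],"rotation":[0,0,0]},{"xyz":[-3.5,9,0],"rotation":[0,0,0]}]'
python3 -m crank '[{"xyz":[0,0,0],"rotation":[0,0,0]},{"xyz":[0,0,0],"rotation":[0,0,0]},{"xyz":[0,0,0],"rotation":[0,0,0]},{"xyz":[0,0,0],"rotation":[0,0,0]},{"xyz":[0,0,0],"rotation":[0,0,0]}]'
python3 - <<'E'
from h import *
import pickle
pp=pose("wrist");pickle.dump(pp,open("pp5.pkl","wb"));print(r.state()["tool_pos"])
a=cams.capture("wrist")[:250,:,::-1];b=cams.capture("top")[140:290,140:520,::-1]
b=cv2.resize(b,None,fx=640/380,fy=640/380);cv2.imwrite("pics/w5.png",np.vstack([a,b]))
E
```

```text
time_s: 23.73
tool_pos: [0.5801, -0.0372, 0.0552]
orientation: [180.0, 0.0, 87.0]
force: [0.2, 0.2, -3.8]
grip_width: 0.419
grasp_force: 70.8
time_s: 24.07
tool_pos: [0.5804, -0.0373, 0.0552]
orientation: [179.9, 0.0, 87.0]
force: [-0.3, -0.2, 0.9]
grip_width: 0.963
grasp_force: 0.0
time_s: 24.48
tool_pos: [0.5795, -0.0373, 0.2367]
orientation: [-180.0, 0.0, 87.0]
force: [0.9, -0.6, -0.4]
grip_width: 1.0
grasp_force: 0.0
time_s: 24.9
tool_pos: [0.4849, 0.1461, 0.2706]
orientation: [179.9, -0.0, 87.0]
force: [0.2, 0.7, 0.8]
grip_width: 1.0
grasp_force: 0.0
time_s: 25.32
tool_pos: [0.4503, 0.2365, 0.2695]
orientation: [180.0, -0.0, 87.2]
force: [0.6, -0.3, -0.2]
grip_width: 0.995
grasp_force: 0.0
time_s: 25.73
tool_pos: [0.4515, 0.2342, 0.2693]
orientation: [-180.0, 0.0, 86.9]
force: [-0.1, -0.4, -0.2]
grip_width: 1.0
grasp_force: 0.0
[0.45152841 0.23421911 0.2693063 ]
```

View pics/w5.png

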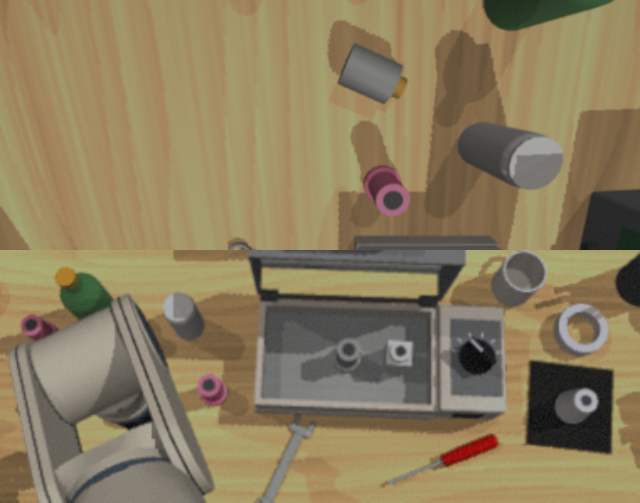

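The bush is in the tank. The roller was knocked over and lies at about (371,74), with its stub end at (402,88). I'll measure it and check it isn't still rolling.

```bash
python3 -m crank '[{"xyz":[0,0,0],"rotation":[0,0,0]},{"xyz":[0,0,0],"rotation":[0,0,0]},{"xyz":[0,0,0],"rotation":[0,0,0]}]'
python3 - <<'E'
from h import *
import pickle;pp=pickle.load(open("pp5.pkl","rb"))
# body corners: foot end (355,44),(339,84); stub end (403,68),(388,103); stub tip (404,88)
P=pix2w([(347,64),(395.5,85.5),(404,89)],.03,"wrist",pp);print(P.round(4));d=P[1]-P[0];print(np.linalg.norm(d),np.degrees(np.arctan2(d[1],d[0])))
pp=pose("wrist");im=cams.capture("wrist")[:150,280:480,::-1]
u=w2pix(P,"wrist",pp);print(u)
cv2.imwrite("pics/w6.png",cv2.resize(im,None,fx=4,fy=4,interpolation=cv2.INTER_CUBIC));pickle.dump(pp,open("pp6.pkl","wb"))
E
```

```text
time_s: 26.08
tool_pos: [0.4512, 0.235, 0.2694]
orientation: [180.0, -0.0, 87.0]
force: [0.1, 0.3, 0.2]
grip_width: 0.994
grasp_force: 0.0
[[0.486  0.3385 0.03  ]
 [0.539  0.3136 0.03  ]
 [0.5485 0.3094 0.03  ]]
0.05856593311447732 -25.204892841050096
[[347.41903595  64.80949296]
 [395.83929342  86.34012235]
 [404.32513064  89.8454909 ]]
```

View pics/w6.png

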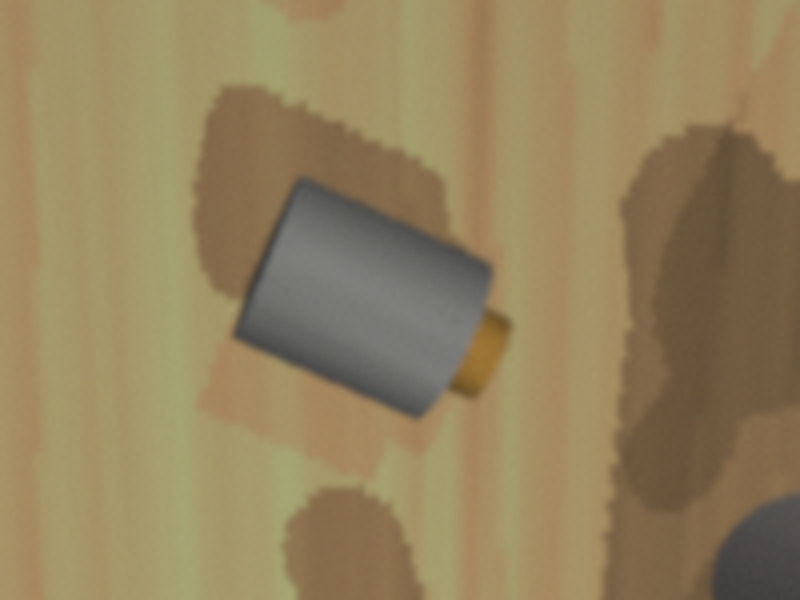

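```bash

python3 -m crank '[{"xyz":[1.5,2.5,0],"rotation":[0,0,7]},{"xyz":[3,5,0],"rotation":[0,0,14]},{"xyz":[4.5,7,0],"rotation":[0,0,21]},{"xyz":[6.1,9.1,0],"rotation":[0,0,28]},{"xyz":[6.1,9.1,0],"rotation":[0,0,34]}]'
python3 -m crank '[{"xyz":[0,0,-2],"rotation":[0,0,7]},{"xyz":[0,0,-4],"rotation":[0,0,14]},{"xyz":[0,0,-7],"rotation":[0,0,21]},{"xyz":[0,0,-10],"rotation":[0,0,28]},{"xyz":[0,0,-12],"rotation":[0,0,33.5]}]'
python3 -m crank '[{"xyz":[0,0,-3],"rotation":[0,0,0]},{"xyz":[0,0,-6],"rotation":[0,0,0]},{"xyz":[0,0,-6],"rotation":[0,0,0]},{"xyz":[0,0,-6],"rotation":[0,0,0]},{"xyz":[0,0,-6],"rotation":[0,0,0]}]'
python3 -m crank '[{"xyz":[0,0,0],"rotation":[0,0,0]},{"xyz":[0,0,0],"rotation":[0,0,0]},{"xyz":[0,0,0],"rotation":[0,0,0]}]' 

```

```text
time_s: 26.55
tool_pos: [0.5146, 0.3294, 0.2694]
orientation: [179.8, -0.0, 121.4]
force: [-0.2, -0.5, -0.4]
grip_width: 1.003
grasp_force: 0.0
time_s: 26.97
tool_pos: [0.5111, 0.3255, 0.1468]
orientation: [-179.9, -0.1, 154.9]
force: [-0.1, -0.0, -0.1]
grip_width: 0.998
grasp_force: 0.0
time_s: 27.38
tool_pos: [0.5129, 0.3265, 0.0906]
orientation: [179.9, 0.0, 154.5]
force: [-0.1, -0.4, 1.3]
grip_width: 1.002
grasp_force: 0.0
time_s: 27.63
tool_pos: [0.513, 0.3265, 0.0911]
orientation: [179.9, 0.1, 154.5]
force: [1.2, -0.3, 0.2]
grip_width: 0.997
grasp_force: 0.0
```

```bash

python3 -m crank '[{"xyz":[0,0,-2.5],"rotation":[0,0,0]},{"xyz":[0,0,-5],"rotation":[0,0,0]},{"xyz":[0,0,-7],"rotation":[0,0,0]},{"xyz":[0,0,-8.3],"rotation":[0,0,0]},{"xyz":[0,0,-8.3],"rotation":[0,0,0]}]'
python3 -m crank '[{"xyz":[0,0,0],"rotation":[0,0,0]},{"xyz":[0,0,0],"rotation":[0,0,0]},{"xyz":[0,0,0],"rotation":[0,0,0]},{"xyz":[0,0,0],"rotation":[0,0,0]},{"xyz":[0,0,0],"rotation":[0,0,0]}]' 1 70
python3 -m crank '[{"xyz":[0,0,0],"rotation":[0,0,0]},{"xyz":[0,0,1],"rotation":[0,0,0]},{"xyz":[0,0,4],"rotation":[0,0,0]},{"xyz":[0,0,7],"rotation":[0,0,0]},{"xyz":[0,0,11],"rotation":[0,0,0]}]'
python3 -m crank '[{"xyz":[0,0,3],"rotation":[0,0,0]},{"xyz":[0,0,6],"rotation":[0,0,0]},{"xyz":[0,0,6],"rotation":[0,0,0]},{"xyz":[0,0,6],"rotation":[0,0,0]}]'

```

```text
time_s: 28.05
tool_pos: [0.5108, 0.3252, 0.0044]
orientation: [-179.8, -0.1, 154.5]
force: [0.1, -0.1, 0.5]
grip_width: 1.0
grasp_force: 0.0
time_s: 28.47
tool_pos: [0.513, 0.3264, 0.0083]
orientation: [179.9, 0.1, 154.5]
force: [-1.1, -2.0, 7.9]
grip_width: 0.514
grasp_force: 70.3
time_s: 28.88
tool_pos: [0.5106, 0.3251, 0.1164]
orientation: [-179.8, -0.1, 154.5]
force: [0.5, -0.4, -3.4]
grip_width: 0.518
grasp_force: 72.1
time_s: 29.22
tool_pos: [0.513, 0.3266, 0.1791]
orientation: [179.8, 0.2, 154.5]
force: [-0.2, -0.2, -3.9]
grip_width: 0.519
grasp_force: 72.5
```

```bash

python3 -m crank '[{"xyz":[0.5,-2.5,0],"rotation":[0,0,-6.5]},{"xyz":[1,-5,0],"rotation":[0,0,-13]},{"xyz":[1.5,-8,0],"rotation":[0,0,-20]},{"xyz":[2.5,-11,0],"rotation":[0,0,-27]},{"xyz":[3.5,-14,0],"rotation":[0,0,-34]}]'
python3 -m crank '[{"xyz":[0.5,-2.5,0],"rotation":[0,0,-6.5]},{"xyz":[1,-5,0],"rotation":[0,0,-13]},{"xyz":[1.5,-8,0],"rotation":[0,0,-20]},{"xyz":[2.5,-11,0],"rotation":[0,0,-27]},{"xyz":[3.6,-13.8,0],"rotation":[0,0,-33.5]}]'
python3 -m crank '[{"xyz":[0,0,0],"rotation":[0,0,0]},{"xyz":[0,0,-3],"rotation":[0,0,0]},{"xyz":[0,0,-6],"rotation":[0,0,0]},{"xyz":[0,0,-9],"rotation":[0,0,0]},{"xyz":[0,0,-11],"rotation":[0,0,0]}]'
python3 -m crank '[{"xyz":[0,0,-1],"rotation":[0,0,0]},{"xyz":[0,0,-2],"rotation":[0,0,0]},{"xyz":[0,0,-2],"rotation":[0,0,0]},{"xyz":[0,0,-2],"rotation":[0,0,0]}]'

```

```text
time_s: 29.63
tool_pos: [0.5456, 0.1844, 0.1745]
orientation: [-179.8, -0.0, 120.2]
force: [0.4, 0.3, -2.7]
grip_width: 0.518
grasp_force: 72.3
time_s: 30.05
tool_pos: [0.5814, 0.0464, 0.1745]
orientation: [-179.8, 0.0, 86.7]
force: [1.4, -0.5, -3.0]
grip_width: 0.514
grasp_force: 72.3
time_s: 30.47
tool_pos: [0.5802, 0.0479, 0.0624]
orientation: [-179.7, 0.0, 87.0]
force: [0.6, -0.4, -2.9]
grip_width: 0.518
grasp_force: 72.5
time_s: 30.8
tool_pos: [0.5831, 0.0482, 0.0464]
orientation: [-180.0, 0.0, 87.0]
force: [0.3, 0.5, -1.9]
grip_width: 0.517
grasp_force: 72.5
```

```bash

python3 -m crank '[{"xyz":[0,0,-0.4],"rotation":[0,0,0]},{"xyz":[0,0,-0.7],"rotation":[0,0,0]},{"xyz":[0,0,-0.7],"rotation":[0,0,0]},{"xyz":[0,0,-0.7],"rotation":[0,0,0]}]'
python3 -m crank '[{"xyz":[0,0,0],"rotation":[0,0,0]},{"xyz":[0,0,0],"rotation":[0,0,0]},{"xyz":[0,0,0],"rotation":[0,0,0]},{"xyz":[0,0,0],"rotation":[0,0,0]},{"xyz":[0,0,0],"rotation":[0,0,0]}]' -1
python3 -m crank '[{"xyz":[0,0,3],"rotation":[0,0,0]},{"xyz":[0,0,6],"rotation":[0,0,0]},{"xyz":[0,0,10],"rotation":[0,0,0]},{"xyz":[0,0,14],"rotation":[0,0,0]},{"xyz":[0,0,18],"rotation":[0,0,0]}]'
python3 -m crank '[{"xyz":[-3,0,3],"rotation":[0,0,0]},{"xyz":[-6,0,6],"rotation":[0,0,0]},{"xyz":[-9,0,9],"rotation":[0,0,0]},{"xyz":[-12,0,12],"rotation":[0,0,0]},{"xyz":[-15,0,14],"rotation":[0,0,0]}]'
python3 - <<'E'
from h import *
b=cams.capture("top")[120:290,130:520,::-1]
cv2.imwrite("pics/t7.png",cv2.resize(b,None,fx=2,fy=2,interpolation=cv2.INTER_CUBIC))
E
```

```text
time_s: 31.13
tool_pos: [0.5834, 0.048, 0.0399]
orientation: [180.0, -0.0, 87.0]
force: [-0.2, -0.4, -2.9]
grip_width: 0.511
grasp_force: 72.5
time_s: 31.55
tool_pos: [0.5834, 0.048, 0.0396]
orientation: [180.0, -0.0, 87.0]
force: [0.5, 0.3, -0.4]
grip_width: 1.0
grasp_force: 0.0
time_s: 31.97
tool_pos: [0.5826, 0.048, 0.2211]
orientation: [-180.0, 0.0, 87.0]
force: [1.4, 0.3, 0.0]
grip_width: 1.003
grasp_force: 0.0
time_s: 32.38
tool_pos: [0.4324, 0.048, 0.3617]
orientation: [179.9, -0.0, 87.0]
force: [0.5, 1.0, 1.3]
grip_width: 0.995
grasp_force: 0.0
```

View pics/t7.png

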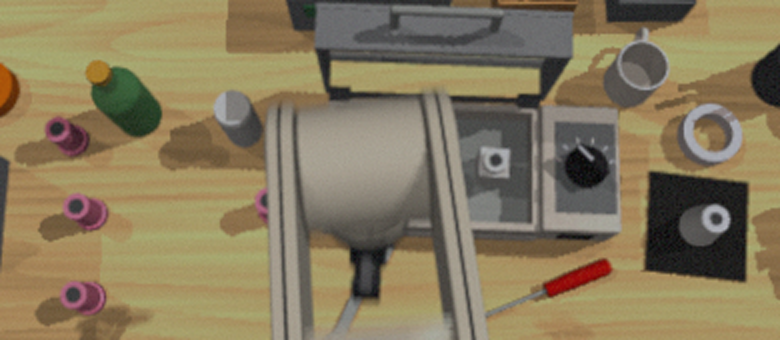

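Cone, block and bystanders are all in place. Now I'll fetch the bar to shut the hood.

```bash

python3 -m crank '[{"xyz":[3.5,-1.3,1],"rotation":[0,0,0]},{"xyz":[7,-2.6,1],"rotation":[0,0,0]},{"xyz":[10.5,-3.9,1],"rotation":[0,0,0]},{"xyz":[14,-5.2,1],"rotation":[0,0,0]},{"xyz":[17.5,-6.5,1],"rotation":[0,0,0]}]' 0.06 30
python3 -m crank '[{"xyz":[3,-1,0],"rotation":[0,0,0]},{"xyz":[6,-2,0],"rotation":[0,0,0]},{"xyz":[8.8,-2.8,0],"rotation":[0,0,0]},{"xyz":[8.8,-2.8,0],"rotation":[0,0,0]},{"xyz":[8.8,-2.8,0],"rotation":[0,0,0]}]'
python3 -m crank '[{"xyz":[0,0,0],"rotation":[0,0,0]},{"xyz":[0,0,0],"rotation":[0,0,0]},{"xyz":[0,0,0],"rotation":[0,0,0]}]'

```

```text
time_s: 32.85
tool_pos: [0.6095, -0.0177, 0.3695]
orientation: [180.0, -0.0, 87.0]
force: [0.1, -0.2, -0.2]
grip_width: 0.474
grasp_force: 0.0
time_s: 33.27
tool_pos: [0.6966, -0.0454, 0.3679]
orientation: [-179.9, -0.0, 87.0]
force: [-0.2, -0.3, -0.7]
grip_width: 0.471
grasp_force: 0.0
time_s: 33.52
tool_pos: [0.6953, -0.0445, 0.37]
orientation: [180.0, -0.0, 87.0]
force: [0.3, 0.0, 0.1]
grip_width: 0.472
grasp_force: 0.0
```

```bash

python3 -m crank '[{"xyz":[0.1,0,-2],"rotation":[0,0,0]},{"xyz":[0.1,0,-4],"rotation":[0,0,0]},{"xyz":[0.1,0,-6],"rotation":[0,0,0]},{"xyz":[0.1,0,-6.8],"rotation":[0,0,0]},{"xyz":[0.1,0,-6.8],"rotation":[0,0,0]}]'
python3 -m crank '[{"xyz":[0,0,0],"rotation":[0,0,0]},{"xyz":[0,0,0],"rotation":[0,0,0]},{"xyz":[0,0,0],"rotation":[0,0,0]},{"xyz":[0,0,0],"rotation":[0,0,0]},{"xyz":[0,0,0],"rotation":[0,0,0]}]' 1 30
python3 -m crank '[{"xyz":[-1.2,0.1,0],"rotation":[0,0,0]},{"xyz":[-2.4,0.1,0],"rotation":[0,0,0]},{"xyz":[-3.6,0.2,0],"rotation":[0,0,0]},{"xyz":[-4.8,0.2,-0.1],"rotation":[0,0,0]},{"xyz":[-6,0.3,-0.2],"rotation":[0,0,0]}]'

```

```text
time_s: 33.93
tool_pos: [0.6955, -0.0446, 0.2994]
orientation: [-179.8, -0.0, 87.0]
force: [-0.2, -0.2, -0.4]
grip_width: 0.47
grasp_force: 0.0
time_s: 34.35
tool_pos: [0.6982, -0.045, 0.3033]
orientation: [179.8, -0.0, 87.0]
force: [1.0, 0.7, 5.1]
grip_width: 0.127
grasp_force: 29.6
time_s: 34.77
tool_pos: [0.6386, -0.0418, 0.3016]
orientation: [179.7, -0.0, 87.0]
force: [4.0, 0.2, 3.0]
grip_width: 0.126
grasp_force: 30.7
```

```bash

python3 -m crank '[{"xyz":[-2.4,0.1,-0.4],"rotation":[0,0,0]},{"xyz":[-4.7,0.2,-1.1],"rotation":[0,0,0]},{"xyz":[-6.9,0.3,-2],"rotation":[0,0,0]},{"xyz":[-9,0.4,-3.2],"rotation":[0,0,0]},{"xyz":[-11,0.5,-4.5],"rotation":[0,0,0]}]'
python3 -m crank '[{"xyz":[-1.8,0.1,-1.5],"rotation":[0,0,0]},{"xyz":[-3.5,0.2,-3.3],"rotation":[0,0,0]},{"xyz":[-5,0.2,-5.2],"rotation":[0,0,0]},{"xyz":[-6.3,0.3,-7.2],"rotation":[0,0,0]},{"xyz":[-7.4,0.4,-9.3],"rotation":[0,0,0]}]'
python3 -m crank '[{"xyz":[-0.5,0,-1.2],"rotation":[0,0,0]},{"xyz":[-0.9,0,-2.3],"rotation":[0,0,0]},{"xyz":[-1.3,0,-3.5],"rotation":[0,0,0]},{"xyz":[-1.6,0.1,-4.7],"rotation":[0,0,0]},{"xyz":[-1.9,0.1,-6],"rotation":[0,0,0]}]'

```

```text
time_s: 35.18
tool_pos: [0.5271, -0.0363, 0.2555]
orientation: [179.8, -0.1, 87.0]
force: [6.2, 3.1, -2.4]
grip_width: 0.129
grasp_force: 29.8
time_s: 35.6
tool_pos: [0.4524, -0.0327, 0.1612]
orientation: [179.9, -0.0, 87.0]
force: [6.6, -0.7, -5.4]
grip_width: 0.129
grasp_force: 30.1
time_s: 36.02
tool_pos: [0.4345, -0.0318, 0.1011]
orientation: [179.9, -0.0, 87.0]
force: [4.6, 2.3, -3.2]
grip_width: 0.126
grasp_force: 29.7
```

```bash

python3 -m crank '[{"xyz":[0,0,-0.5],"rotation":[0,0,0]},{"xyz":[0,0,-1],"rotation":[0,0,0]},{"xyz":[0,0,-1],"rotation":[0,0,0]},{"xyz":[0,0,-1],"rotation":[0,0,0]}]'
python3 -m crank '[{"xyz":[0,0,0],"rotation":[0,0,0]},{"xyz":[0,0,0],"rotation":[0,0,0]},{"xyz":[0,0,0],"rotation":[0,0,0]},{"xyz":[0,0,0],"rotation":[0,0,0]},{"xyz":[0,0,0],"rotation":[0,0,0]}]' 0.06
python3 -m crank '[{"xyz":[0,0,2],"rotation":[0,0,0]},{"xyz":[0,0,5],"rotation":[0,0,0]},{"xyz":[0,0,8],"rotation":[0,0,0]},{"xyz":[0,0,11],"rotation":[0,0,0]},{"xyz":[0,0,14],"rotation":[0,0,0]}]'
python3 -m crank '[{"xyz":[1.5,-3.5,2],"rotation":[0,0,-7]},{"xyz":[3,-7,2],"rotation":[0,0,-14]},{"xyz":[4.5,-10.5,2],"rotation":[0,0,-21]},{"xyz":[4.5,-14,2],"rotation":[0,0,-28]},{"xyz":[4.5,-17,2],"rotation":[0,0,-35]}]'
python3 -m crank '[{"xyz":[0,-3,0],"rotation":[0,0,-6]},{"xyz":[0,-5,0],"rotation":[0,0,-11]},{"xyz":[0,-5,0],"rotation":[0,0,-11]},{"xyz":[0,-5,0],"rotation":[0,0,-11]},{"xyz":[0,-5,0],"rotation":[0,0,-11]}]'
python3 -m crank '[{"xyz":[0,0,0],"rotation":[0,0,0]},{"xyz":[0,0,0],"rotation":[0,0,0]},{"xyz":[0,0,0],"rotation":[0,0,0]}]'
python3 - <<'E'
from h import *
import pickle
pp=pose("wrist");pickle.dump(pp,open("pp8.pkl","wb"));print(r.state()["tool_pos"]);print(w2pix([[.565,-.248,.129],[.432,-.032,.11]],"wrist",pp))
a=cams.capture("wrist")[:,:,::-1];b=cams.capture("top")[150:290,280:460,::-1]
b=cv2.resize(b,(514,400),interpolation=cv2.INTER_CUBIC);c=np.hstack([a,b]);cv2.imwrite("pics/w8.png",cv2.resize(c,(800,int(400*800/c.shape[1]))))
cv2.imwrite("pics/w8raw.png",a)
E
```

```text
time_s: 36.35
tool_pos: [0.4336, -0.0319, 0.0919]
orientation: [-179.9, -0.0, 87.0]
force: [-3.1, 2.1, 4.6]
grip_width: 0.125
grasp_force: 32.5
time_s: 36.77
tool_pos: [0.4343, -0.032, 0.0914]
orientation: [180.0, 0.0, 87.0]
force: [0.4, -0.1, 0.0]
grip_width: 0.47
grasp_force: 0.0
time_s: 37.18
tool_pos: [0.4338, -0.032, 0.2328]
orientation: [-180.0, 0.0, 87.0]
force: [0.9, 0.3, -0.4]
grip_width: 0.471
grasp_force: 0.0
time_s: 37.6
tool_pos: [0.4797, -0.2042, 0.2516]
orientation: [179.9, 0.0, 51.7]
force: [-0.4, 1.0, 0.5]
grip_width: 0.467
grasp_force: 0.0
time_s: 38.02
tool_pos: [0.4788, -0.2514, 0.251]
orientation: [-179.9, 0.0, 41.1]
force: [-0.0, -0.2, 0.8]
grip_width: 0.47
grasp_force: 0.0
time_s: 38.27
tool_pos: [0.4793, -0.2511, 0.2515]
orientation: [-180.0, -0.0, 41.1]
force: [0.2, -0.4, 0.3]
grip_width: 0.471
grasp_force: 0.0
[ 0.47925085 -0.25108306  0.25146148]
[[389.35670257 105.29408544]
 [ 79.34637428  52.79334989]]
```

View pics/w8.png

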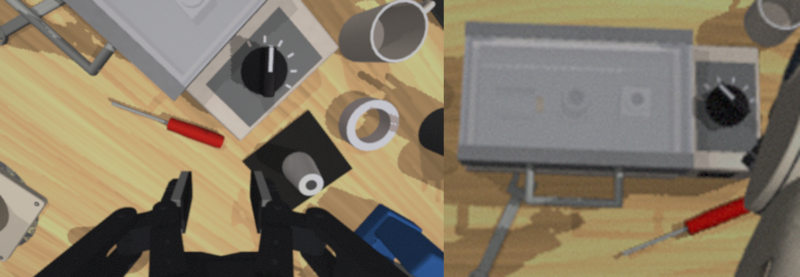

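The hood is shut, with roller, bush and block visible through the pane. In the wrist picture the dial's white line runs from about (391,68) to (391,103).

```bash
python3 - <<'E'
from h import *
import pickle;pp=pickle.load(open("pp8.pkl","rb"))
im=cv2.imread("pics/w8raw.png");g=cv2.cvtColor(im[50:150,340:450],cv2.COLOR_BGR2GRAY)
n,l,s,c=cv2.connectedComponentsWithStats((g>150).astype(np.uint8))
for k in range(1,n):
    if 15<s[k][4]<400:
        pts=np.argwhere(l==k)[:,::-1].astype(np.float32);t=cv2.minAreaRect(pts);print(s[k],t)
        b=cv2.boxPoints(t)+[340,50]; print(pix2w(b,.129,"wrist",pp)[:,:2].round(4).tolist())
# disc (dark) centre
d=((g<45)).astype(np.uint8);n,l,s,c=cv2.connectedComponentsWithStats(d);k=1+np.argmax(s[1:,4]);print(s[k],c[k]+[340,50])
E
```

```text
[ 6  0 17  5 56] ((14.0, 2.0), (4.0, 16.0), 90.0)
[[0.5722, -0.1954], [0.58, -0.2044], [0.578, -0.2063], [0.5701, -0.1973]]
[98  0 12 15 96] ((103.5, 7.0), (14.0, 11.0), 90.0)
[[0.6179, -0.2471], [0.6234, -0.2533], [0.6167, -0.2606], [0.6111, -0.2543]]
[40  2  4 10 36] ((41.5, 6.5), (9.0, 3.0), 90.0)
[[0.5879, -0.2155], [0.5894, -0.2172], [0.5849, -0.2216], [0.5834, -0.2199]]
[61  8  7  9 36] ((63.73076248168945, 12.153843879699707), (3.605551242828369, 9.429903030395508), 33.690067291259766)
[[0.5912, -0.233], [0.5977, -0.2321], [0.5982, -0.2348], [0.5917, -0.2358]]
[ 48  18   6  36 177] ((50.5, 35.5), (35.0, 5.0), 90.0)
[[0.5839, -0.2279], [0.5864, -0.2308], [0.5681, -0.2489], [0.5655, -0.246]]
[75 26  9  7 38] ((78.92308044433594, 29.384613037109375), (3.882901668548584, 9.429903030395508), 56.3099365234375)
[[0.5907, -0.2491], [0.5973, -0.2509], [0.5968, -0.2538], [0.5901, -0.2521]]
[79 51  9  4 34] ((83.0, 52.5), (3.0, 8.0), 90.0)
[[0.5827, -0.2631], [0.5868, -0.2678], [0.5853, -0.2695], [0.5811, -0.2648]]
[   8   18   66   72 3273] [379.49373663 103.71188512]
```

```bash

python3 -m crank '[{"xyz":[3,0.1,0],"rotation":[0,0,2]},{"xyz":[6,0.2,-1],"rotation":[0,0,2]},{"xyz":[8.6,0.3,-3],"rotation":[0,0,2]},{"xyz":[8.6,0.3,-6],"rotation":[0,0,2]},{"xyz":[8.6,0.3,-8],"rotation":[0,0,2]}]' 0.06
python3 -m crank '[{"xyz":[0,0,0],"rotation":[0,0,0]},{"xyz":[0,0,0],"rotation":[0,0,0]},{"xyz":[0,0,-2.5],"rotation":[0,0,0]},{"xyz":[0,0,-4],"rotation":[0,0,0]},{"xyz":[0,0,-5],"rotation":[0,0,0]}]'
python3 -m crank '[{"xyz":[0,0,-1],"rotation":[0,0,0]},{"xyz":[0,0,-2],"rotation":[0,0,0]},{"xyz":[0,0,-2],"rotation":[0,0,0]},{"xyz":[0,0,-2],"rotation":[0,0,0]}]'
python3 -m crank '[{"xyz":[0,0,0],"rotation":[0,0,0]},{"xyz":[0,0,0],"rotation":[0,0,0]},{"xyz":[0,0,0],"rotation":[0,0,0]},{"xyz":[0,0,0],"rotation":[0,0,0]},{"xyz":[0,0,0],"rotation":[0,0,0]}]' 1 40

```

```text
time_s: 38.78
tool_pos: [0.5661, -0.2482, 0.1694]
orientation: [-180.0, 0.0, 43.1]
force: [-0.1, -0.0, -1.1]
grip_width: 0.473
grasp_force: 0.0
time_s: 39.2
tool_pos: [0.5656, -0.2493, 0.1221]
orientation: [179.9, -0.0, 43.0]
force: [-0.2, -0.4, -0.9]
grip_width: 0.468
grasp_force: 0.0
time_s: 39.53
tool_pos: [0.5652, -0.2491, 0.1015]
orientation: [-180.0, 0.0, 43.0]
force: [-0.1, -0.1, 0.3]
grip_width: 0.474
grasp_force: 0.0
time_s: 39.95
tool_pos: [0.5654, -0.249, 0.1023]
orientation: [180.0, -0.0, 43.0]
force: [-2.0, 1.7, 6.9]
grip_width: 0.152
grasp_force: 39.8
```

```bash

python3 -m crank '[{"xyz":[0,0,0],"rotation":[0,0,-6]},{"xyz":[0,0,0],"rotation":[0,0,-12]},{"xyz":[0,0,0],"rotation":[0,0,-18]},{"xyz":[0,0,0],"rotation":[0,0,-24]},{"xyz":[0,0,0],"rotation":[0,0,-30]}]'
python3 -m crank '[{"xyz":[0,0,0],"rotation":[0,0,-6]},{"xyz":[0,0,0],"rotation":[0,0,-12]},{"xyz":[0,0,0],"rotation":[0,0,-18]},{"xyz":[0,0,0],"rotation":[0,0,-24]},{"xyz":[0,0,0],"rotation":[0,0,-30]}]'
python3 -m crank '[{"xyz":[0,0,0],"rotation":[0,0,-1]},{"xyz":[0,0,0],"rotation":[0,0,-1]},{"xyz":[0,0,0],"rotation":[0,0,-1]}]'
python3 -m crank '[{"xyz":[0,0,0],"rotation":[0,0,0]},{"xyz":[0,0,0],"rotation":[0,0,0]},{"xyz":[0,0,0],"rotation":[0,0,0]},{"xyz":[0,0,0],"rotation":[0,0,0]}]' 0.06
python3 -m crank '[{"xyz":[0,0,2],"rotation":[0,0,0]},{"xyz":[0,0,5],"rotation":[0,0,0]},{"xyz":[0,0,9],"rotation":[0,0,0]},{"xyz":[0,0,13],"rotation":[0,0,0]},{"xyz":[0,0,16],"rotation":[0,0,0]}]'
python3 -m crank '[{"xyz":[-3,-3,0],"rotation":[0,0,0]},{"xyz":[-6,-6,0],"rotation":[0,0,0]},{"xyz":[-9,-9,0],"rotation":[0,0,0]},{"xyz":[-12,-12,0],"rotation":[0,0,0]},{"xyz":[-15,-15,0],"rotation":[0,0,0]}]'
python3 -m crank '[{"xyz":[-3,-3,0],"rotation":[0,0,0]},{"xyz":[-6,-6,0],"rotation":[0,0,0]},{"xyz":[-6,-6,0],"rotation":[0,0,0]},{"xyz":[-6,-6,0],"rotation":[0,0,0]},{"xyz":[-6,-6,0],"rotation":[0,0,0]}]'
python3 - <<'E'
from h import *
im=cams.capture("top")[:,:,::-1]
cv2.imwrite("pics/t9.png",cv2.resize(im[150:290,280:480],None,fx=4,fy=4,interpolation=cv2.INTER_CUBIC))
E
```

```text
time_s: 40.37
tool_pos: [0.5648, -0.248, 0.1023]
orientation: [-179.9, 0.0, 12.7]
force: [-3.1, 6.3, 10.2]
grip_width: 0.155
grasp_force: 40.2
time_s: 40.78
tool_pos: [0.5649, -0.2469, 0.1023]
orientation: [-179.8, 0.1, -17.3]
force: [-2.3, 13.2, 10.6]
grip_width: 0.158
grasp_force: 40.4
time_s: 41.03
tool_pos: [0.5649, -0.2468, 0.1023]
orientation: [-179.9, 0.1, -18.0]
force: [-2.0, 11.1, 10.2]
grip_width: 0.159
grasp_force: 40.5
time_s: 41.37
tool_pos: [0.5653, -0.2493, 0.1014]
orientation: [180.0, -0.0, -18.0]
force: [0.3, -0.2, 0.1]
grip_width: 0.469
grasp_force: 0.0
time_s: 41.78
tool_pos: [0.5658, -0.2496, 0.2646]
orientation: [180.0, -0.2, -18.0]
force: [1.2, -0.3, 0.6]
grip_width: 0.471
grasp_force: 0.0
time_s: 42.2
tool_pos: [0.4163, -0.3975, 0.2616]
orientation: [180.0, -0.0, -18.0]
force: [0.2, -0.8, 0.0]
grip_width: 0.474
grasp_force: 0.0
time_s: 42.62
tool_pos: [0.3576, -0.4564, 0.2612]
orientation: [-180.0, -0.0, -18.1]
force: [1.3, 0.5, 0.3]
grip_width: 0.471
grasp_force: 0.0
```

View pics/t9.png

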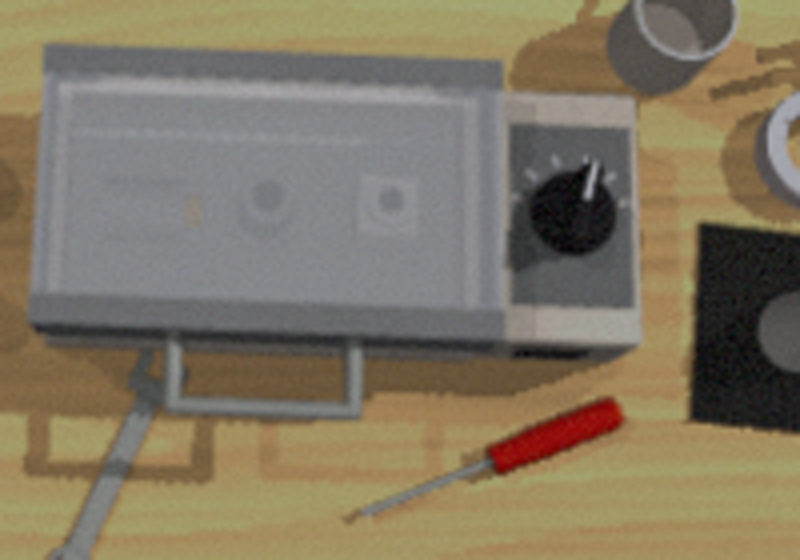

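The dial pointer went from the second tick (click 1, 46° ccw) to the fourth tick (click 3, about 15° cw). The hood is shut, the three parts are in the tank and the cone is on the mat, so I'm handing in.

```bash
python3 -c "
from bench import r
print(r.finish_job())"
```

```text
the job is handed in; nothing more can be done
None
```

The job is handed in; the last pictures showed the cone hub on the drip mat, the bush, block and roller in the tank (no spool was on the bench; the roller lies on its side after being knocked over), the hood shut and the dial at the third click, but the hand-in returned no verdict.

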